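# Drift the easel ledge into line and fit its bolt

### The job

The ledge of the bench easel has slipped on its one fitted bolt, so its free hole no longer lines up with the hole in the stile beneath. Take the tapered drift from the tool block and work it square into the ledge hole, without forcing it, until its shoulder is home on the ledge and the holes are in line; then draw it out, stand it back in the block, and put the knob bolt from the block through both holes until it is fully home on the ledge. Leave the scraper and the other things on the bench where they are.

Things in the scene. Friction and masses are not known exactly. Their poses are not given: they have to be found in the camera images.
- ledge_hole (a point): Centre of the free 20 mm hole in the ledge, on its upper face; z points out of the hole, square to the face (30 degrees from vertical, leaning to the robot), y along the ledge to the fitted bolt, x up the slope. Right under the ledge the fixed stile, 40 mm thick, has a 20 mm through hole, open behind: it starts 4 to 6 mm to +y and up to 9 mm to +x or -x of this one (a crescent shows).
- easel: The beech bench easel, fixed to the bench, with its raked stiles and the ledge on them; origin on the bench somewhere under the ledge, z up.
- ledge: The bench easel's ledge: wooden bar 80 x 360 mm, 22 mm thick, lying on two raked stiles. Origin at the foot of its fitted bolt (hexagonal knob, 38 mm high), on the stile's face, axes as ledge_hole, whose hole is 280 mm away. It turns about that bolt and, slotted there, slides along y; 2 to 4 N at the free hole moves it and it stays where put. The fixed frame runs on 310 mm up the slope.
- drift: Steel tapered drift, 167 mm long. Origin at the centre of the underside of its shoulder (31 mm across, 4 mm thick), z along its axis towards the handle. Above: hexagonal handle, 26 mm across flats (one pair of flats square to y), from 4 to 70 mm, round striking end 25 mm across from 70 to 82 mm. Below: shank 19 mm across for 40 mm, then tapering over 45 mm to a 7 mm flat tip at -85 mm. 0.42 kg. Stands in a hole of the block, handle up.
- drift_tip (a point): Centre of the drift's tip, 85 mm below its shoulder.
- bolt: Knob bolt, 113 mm long. Origin at the centre of the underside of its washer (35 mm across, 3 mm thick), z along its axis towards the knob. Above: hexagonal black knob, 36 mm across flats (one pair square to y), from 3 to 38 mm. Below: steel shank 17 mm across, 75 mm long, foot chamfered to 11 mm over the last 4 mm. 0.2 kg. Stands in a hole of the block, knob up; like the one fitted at the ledge's other end.
- bolt_tip (a point): Centre of the foot of the bolt's shank, 75 mm below its washer.
- block: Beech tool block fixed to the bench, 220 x 70 mm, 105 mm high; origin at the centre of its underside, x along its length, z up. Three holes in its top, 22 mm wide and 95 mm deep, at x = -65, 0 and 65 mm, y = 0. The drift, the bolt and the scraper stand in them, in any order, on their shoulders (drift and bolt origins 105 mm above the bench).
- scraper: Bystander in the block: scraper with a bulbous wooden handle and brass ferrule, standing 95 mm above the block, 26 mm at the widest.
- case: Bystander: grey spectacle case, 150 x 54 mm, lying on the sketchbook (200 x 150 x 30 mm, fixed) on the side of the easel away from the block.
- ink: Bystander: amber ink bottle, 54 mm across, 95 mm high, origin under its base.
- glue: Bystander: blue glue bottle, 62 mm across, 170 mm high, origin under its base.
- mug: Bystander: glass mug, 80 mm across, 95 mm high, origin under its base.
- jar: Bystander: green-lidded jar, 72 mm across, 85 mm high, origin under its base.
- tube: Bystander: paint tube lying on the bench in front of the ledge, 150 x 34 x 18 mm, origin under its middle.
There are look-alikes about, which are no part of the job. What is shaped like the bolt but green or yellow is not meant. Several things have the shape of the block; the one meant has the colours described above.

How it is judged:
On the way, in this order (a step that is already met when the one before it is completed fails the run):
1. the drift is home through both holes, its shoulder on the ledge (z of drift in the frame of ledge_hole below 0.005 m and x of drift in the frame of ledge_hole between -0.003 and 0.003 m and y of drift in the frame of ledge_hole between -0.003 and 0.003 m and angle between the z axis of drift and the z axis of ledge_hole, either way round below 0.09 rad), for 0.2 s.
2. the bolt is through both holes with its knob home on the ledge (z of bolt in the frame of ledge_hole below 0.003 m and x of bolt in the frame of ledge_hole between -0.003 and 0.003 m and y of bolt in the frame of ledge_hole between -0.003 and 0.003 m and angle between the z axis of bolt and the z axis of ledge_hole, either way round below 0.09 rad), for 0.2 s.
At the end, for the whole second after the job is handed in: The bolt is through both holes: its washer within 3 mm of the ledge's face, centred on the ledge hole within 3 mm and square to it within 5 degrees; the drift stands upright in a hole of the block, its shoulder within 4 mm of the block's top; both at rest (all of step 2 and linear speed of each of bolt, drift below 0.02 m/s and x of drift in the frame of block between -0.085 and 0.085 m and y of drift in the frame of block between -0.012 and 0.012 m and z of drift in the frame of block below 0.109 m and angle between drift's own z axis and vertical below 0.1 rad); the robot touches nothing.
It fails at once if a bystander was shifted more than 30 mm (distance of any of scraper, case, ink, glue, mug, jar, tube from where it was at the start of the episode above 0.03 m).
It fails at once if the drift or the bolt was forced against the easel's ledge or stile with over 90 N (contact force between any of drift, bolt and easel above 90 N).
It also fails if it takes over 72 s, if anything falls off the work surface, if the arm or the gripper's body presses on something with over 40 N, if the wrist force passes 120 N, or if a joint passes its speed limit or range.

### The arm

A 6-joint arm with a two-finger parallel gripper is mounted at the origin on the work surface. World frame = base frame: x ahead of the robot, y to its left, z up, the work surface at z = 0. Lengths are in m, angles in rad, forces in N, time in s.
With the tool pointing down it reaches from about 0.275 to 0.975 m from the base axis. Payload 8.4 kg.
Tool frame: the origin (TCP) lies on the centre line of the jaws, within the pads' length; the fingertips stand 14 mm ahead of it and the grasp point (between the pads) lies 5 mm behind it; z points along the fingers, y is the line along which they close (so a half turn about z gives the same grasp; the last joint's range is limited). The gripper opens to 92 mm and grips with 3 to 60 N. Pads are 20 mm wide; open, the fingers measure 128 mm over their backs; the gripper's body (75 mm by 189 mm) begins 69 mm behind the grasp point.
Start: joints at [-1.33, 0.353, 1.633, -0, 1.155, -0.002], TCP at [0.15, -0.607, 0.229] pointing down, gripper open.
Joint ranges: [-2.63, 2.63], [-0.92, 2.1], [0.06, 2.66], [-1.3, 4.44], [0, 2.69], [-3.02, 3.02]. Speed limits (rad/s): [2.22, 2.22, 2.79, 3.14, 3.14, 3.14].

### API

Orientations are given as a rotation vector (axis times angle).
In Python, from rig import manip gives the robot as it stands.
- The arm moves only by the tool drive_tool, never from a script. Its argument "rows" is a list that holds one entry, the list of rows, each a list of 4 numbers: the shift along the tool's x, y, z in cm, then the turn about the tool's z in rad. A call has exactly 8 rows; each row shifts and turns the commanded pose from where the row before left it, along the tool's axes as they then stand; what a row does not reach is not made up. A row lasts 1/10 s, in which the tool goes at most 50 mm and 8.59 degrees, less where a joint would pass 70% of its speed; a pose out of reach is approached as far as the arm can. A call is refused whole if a number of a shift passes 5 or a number of a turn 0.15, either way. A call with a gripper value outside its range is refused whole. "hand" is the opening, from -1 (shut) to 1 (fully open), set as the call begins (left out, the last holds). The fingers move at their own pace and stop on an object; "squeeze" is the grip in N (left out, the last holds). Time passes only in rows, so rows that do not move let the fingers close, or fill a call up. It gives the time, the measured TCP pose, the force, the opening and the grip force at its end, in the units of the state.
- manip.read_state(): the state, without advancing time (a new reading comes with each control period).
- manip.grab_frame(name): name is "scene" or "top"; returns a dict with "color" (384x512x3 uint8, red, green, blue), "depth" (384x512 float32, m along the optical axis (not along the pixel's ray), 0 where there is no reading), "fx", "fy", "cx", "cy" (pixels), "T" (4x4, takes a point from camera to world coordinates). Camera axes: x right, y up, looking along -z (the intrinsics and any distortion apply to the point x, -y, -z); pixel columns grow to the right and rows downward; lengths in m; the calibration is good to about 2 mm. A picture is of the moment at which its call begins.
- manip.hand_in(): hands the job in; it is judged then, once.
The state is a dict: "t": time; "joint_pos": joint angles; "dq": joint speeds; "joint_torque": joint torques, N m; "eef_pos": TCP position; "orientation": TCP orientation; "force": force on the tool from outside, world axes, zero at the start; "ft_torque": the same for the moment, N m; "grip_width": finger opening in m; "gripper_force": force on a finger pad.
Only numpy, scipy, OpenCV 4.12 (cv2) and the standard library are available. Lean on these libraries where they do the work, as an engineer would, in place of code of your own. Each camera call takes 0.05 s, during which the arm holds its last target. There are 200 camera calls.

## Working session

There is one attempt and no reset: what is moved stays moved. The work goes in short steps, Python scripts to look and compute and a tool call to move; the robot and the scene stay as the last step left them, time stands still between calls to the robot, and variables do not carry over. Pictures are saved under pics/ and viewed, at most 10 in all, crops included, and the job is handed in when it is done.

Besides the shell and the picture viewer there is one more tool, called after "Call:" by a JSON object that holds its "fn" and its "kwargs". drive_tool: Moves the arm, as the interface text tells. Its arguments: {"type":"object","properties":{"rows":{"type":"array"},"hand":{"type":"number"},"squeeze":{"type":"number"}},"required":["rows"]}

```bash
mkdir -p pics; cat > h.py <<'E'
import numpy as np, cv2, pickle
from rig import manip
from scipy.spatial.transform import Rotation as R
def grab(n,tag):
    f=manip.grab_frame(n); pickle.dump(f,open(f'pics/{tag}.pkl','wb')); return f
def load(tag): return pickle.load(open(f'pics/{tag}.pkl','rb'))
def P(f,u,v,d=None):
    d=f['depth'][int(round(v)),int(round(u))] if d is None else d
    p=np.array([(u-f['cx'])/f['fx']*d,-(v-f['cy'])/f['fy']*d,-d,1]); return (f['T']@p)[:3]
def cloud(f):
    v,u=np.mgrid[0:384,0:512]; d=f['depth']
    p=np.stack([(u-f['cx'])/f['fx']*d,-(v-f['cy'])/f['fy']*d,-d,np.ones_like(d)],-1)
    return (p@f['T'].T)[...,:3]
def proj(f,p):
    q=np.linalg.inv(f['T'])@np.append(p,1); return f['cx']+f['fx']*q[0]/-q[2], f['cy']-f['fy']*q[1]/-q[2]
E
python3 - <<'E'
from h import *
for n in('scene','top'):
    f=grab(n,n+'0'); print(n,f['fx'],f['cx'],f['T'].round(3).tolist(),[k for k in f])
    cv2.imwrite(f'pics/{n}0.png',cv2.resize(f['color'][...,::-1],(800,600),interpolation=cv2.INTER_CUBIC))
print(manip.read_state())
E
```

```text
scene 394.56148099003366 259.4459355692088 [[0.433, -0.735, 0.522, 1.029], [0.901, 0.359, -0.242, -0.3], [-0.009, 0.575, 0.818, 0.973], [0.0, 0.0, 0.0, 1.0]] ['color', 'depth', 'fx', 'fy', 'cx', 'cy', 'T']
top 403.9394345482123 261.6396961793252 [[-0.02, 0.987, -0.159, 0.261], [-1.0, -0.019, 0.012, -0.043], [0.009, 0.16, 0.987, 1.328], [0.0, 0.0, 0.0, 1.0]] ['color', 'depth', 'fx', 'fy', 'cx', 'cy', 'T']
{'t': 0.1, 'joint_pos': array([-1.33037990e+00,  3.53573176e-01,  1.63403667e+00, -3.26163352e-05,
        1.15520117e+00, -2.41333442e-03]), 'dq': array([-3.34997296e-04, -3.13177970e-05, -1.34045430e-04,  2.41628606e-04,
        4.13733684e-04, -1.25626186e-03]), 'joint_torque': array([-6.12164877e-05, -5.94907236e+01, -3.34931624e+01,  6.98977592e-02,
        1.82420370e-02, -1.18866325e-05]), 'eef_pos': array([ 0.15016406, -0.60626285,  0.22795221]), 'orientation': array([-3.11726523e+00, -3.80374079e-01,  2.73631866e-04]), 'force': array([-0.18621769, -0.2939537 ,  0.35466118]), 'ft_torque': array([0.01722621, 0.03585453, 0.02417058]), 'gripper_force': 0.0, 'grip_width': 0.0918841811979377}
```

View pics/scene0.png

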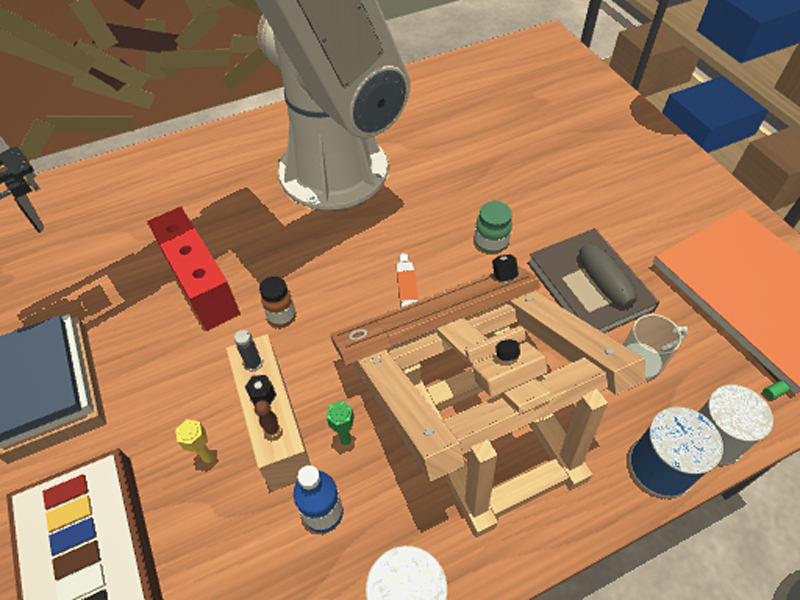

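View pics/top0.png

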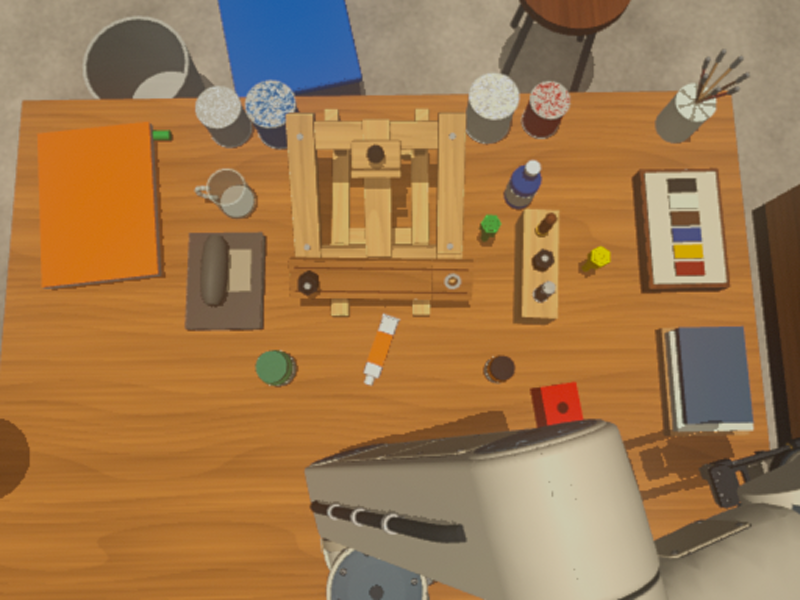

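Shown: the beech block is at about (540,265) in the top view, with the drift (545,290), bolt (543,259) and scraper (547,222). The red block (scene 195,265) and the yellow and green bolts are look-alikes. The ledge hole is at (452,281) in the top view and (357,335) in the scene view. Next I'll take enlarged crops and measure.

```bash
python3 - <<'E'
from h import *
t=load('top0'); s=load('scene0')
def crop(f,u0,v0,w,h,k): return cv2.resize(f['color'][v0:v0+h,u0:u0+w,::-1],None,fx=k,fy=k,interpolation=cv2.INTER_CUBIC)
a=crop(t,325,130,40,80,7) # 280x560
b=crop(t,270,160,40,40,7) # 280x280
c=crop(s,205,195,40,40,7)
im=np.zeros((560,560,3),np.uint8); im[:,:280]=a; im[:280,280:]=b; im[280:,280:]=c
cv2.imwrite('pics/c1.png',im)
C=cloud(t)
# block top points
m=(abs(C[...,2]-.105)<.006); v,u=np.mgrid[0:384,0:512]
m&=(u>325)&(u<365)&(v>130)&(v<210)
p=C[m]; print('blk n',m.sum()); r=cv2.minAreaRect((p[:,:2]*1000).astype(np.float32)); print(r,p[:,2].mean())
m=(u>325)&(u<365)&(v>130)&(v<210)&(C[...,2]>.12); 
n,lab,st,ce=cv2.connectedComponentsWithStats(m.astype(np.uint8))
for i in range(1,n):
    q=C[lab==i]
    zt=q[:,2].max(); qq=q[q[:,2]>zt-.008]
    print(i,len(q),ce[i],zt,qq.mean(0),len(qq))
# ledge plane
m=(u>205)&(u<282)&(v>172)&(v<187)
q=C[m]; 
for _ in range(5):
    c0=q.mean(0); nn=np.linalg.svd(q-c0)[2][2]; nn*=np.sign(nn[2]); q=q[abs((q-c0)@nn)<.004]
print('plane',c0,nn,len(q),np.degrees(np.arccos(nn[2])))
E
```

```text
blk n 1151
((537.572021484375, -319.3151550292969), (71.13505554199219, 220.79795837402344), 85.7295150756836) 0.10490481893079365
1 1 [351. 131.] 1.3281030213778695 [ 0.26130796 -0.04278583  1.32810302] 1
2 110 [349.46363636 142.97272727] 1.3281030213778695 [ 0.26130796 -0.04278583  1.32810302] 1
3 1 [327. 143.] 1.3281030213778695 [ 0.26130796 -0.04278583  1.32810302] 1
4 1 [339. 143.] 1.3281030213778695 [ 0.26130796 -0.04278583  1.32810302] 1
5 1 [335. 158.] 1.3281030213778695 [ 0.26130796 -0.04278583  1.32810302] 1
6 146 [347.28082192 165.8630137 ] 0.14886619325571382 [ 0.53775637 -0.31942731  0.14364075] 81
7 121 [348.38842975 185.76033058] 1.3281030213778695 [ 0.26130796 -0.04278583  1.32810302] 1
8 1 [330. 183.] 1.3281030213778695 [ 0.26130796 -0.04278583  1.32810302] 1
9 1 [340. 197.] 1.3281030213778695 [ 0.26130796 -0.04278583  1.32810302] 1
10 1 [346. 201.] 1.3281030213778695 [ 0.26130796 -0.04278583  1.32810302] 1
11 1 [349. 201.] 1.3281030213778695 [ 0.26130796 -0.04278583  1.32810302] 1
12 1 [353. 204.] 1.3281030213778695 [ 0.26130796 -0.04278583  1.32810302] 1
plane [ 0.50518714 -0.00304518  0.11203799] [-0.99508416  0.01750189  0.09747407] 152 84.40626534218455
```

View pics/c1.png

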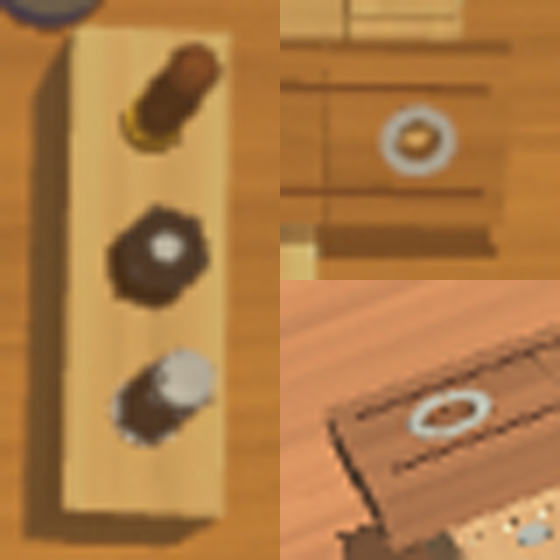

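Confirmed: the block stands with the drift (grey round end, crop 185,380), the black-knob bolt (158,255) and the scraper. The ledge-hole ring is at crop (418,140) in the top view and (450,413) in the scene view.

```bash
python3 - <<'E'
from h import *
t=load('top0'); s=load('scene0')
def ray(f,u,v):
    a=f['T'][:3,3]; d=P(f,u,v,1.)-a; return a,d/np.linalg.norm(d)
def ring(f,u,v,r=8):
    # centroid of grey bright ring: low saturation
    im=f['color'].astype(int); sub=im[v-r:v+r+1,u-r:u+r+1]; sat=sub.max(2)-sub.min(2)
    m=(sat<60)&(sub.max(2)>110); vv,uu=np.nonzero(m)
    e=cv2.fitEllipse(np.stack([uu,vv],1).astype(np.float32)) if len(uu)>5 else None
    c=cv2.minEnclosingCircle(np.stack([uu,vv],1).astype(np.float32))
    return len(uu),np.array([(uu.min()+uu.max())/2+u-r,(vv.min()+vv.max())/2+v-r]),np.array([uu.mean()+u-r,vv.mean()+v-r]),e
def tri(A,B):
    (a,d),(b,e)=A,B
    M=np.stack([d,-e],1); x=np.linalg.lstsq(M,b-a,rcond=None)[0]; p=a+x[0]*d;q=b+x[1]*e
    return (p+q)/2,np.linalg.norm(p-q)
rt=ring(t,290,180); rs=ring(s,229,214); print(rt,rs)
print('hole tri',tri(ray(t,*rt[1]),ray(s,*rs[1])))
v,u=np.mgrid[0:384,0:512]
for f,(u0,u1,v0,v1) in((t,(210,282,175,186)),):
    C=cloud(f); m=(u>u0)&(u<u1)&(v>v0)&(v<v1)&(f['depth']>0); q=C[m]
    for _ in range(6):
        c0=np.median(q,0) if _==0 else q.mean(0); nn=np.linalg.svd(q-c0,full_matrices=False)[2][2]; nn*=np.sign(nn[2]); q=q[abs((q-c0)@nn)<.006]
    print('plane',c0,nn,len(q),np.degrees(np.arccos(nn[2])))
    for f2,r in((t,rt),(s,rs)):
        a,d=ray(f2,*r[1]); print('hole on plane',a+d*((c0-a)@nn)/(d@nn))
# edges of ledge: direction
C=cloud(t); m=(t['depth']>0)&(abs((C-c0)@nn)<.006)&(u>180)&(u<310)&(v>160)&(v<200)
q=C[m]; xs=np.array([np.sqrt(.75),0,.5])
e2=np.cross(nn,[1,0,0]); e2/=np.linalg.norm(e2); e1=np.cross(e2,nn)
w=np.stack([(q-c0)@e1,(q-c0)@e2],1); print('rect',cv2.minAreaRect((w*1000).astype(np.float32)),'e1',e1,'e2',e2)
# fitted bolt knob
m=(u>188)&(u<206)&(v>170)&(v<192)&(t['depth']>0)&(((C-c0)@nn)>.015); k=C[m];h=(k-c0)@nn
k=k[h>h.max()-.008]; print('knob',k.mean(0),len(k),h.max())
for n,p in(('drift top',[.4728,-.3145,.187]),('bolt top',[.5376,-.3193,.143])): print(n,proj(t,p),proj(s,p))
# stile frame plane
for (a,b,c,d) in((285,292,85,150),(190,198,85,150)):
    m=(u>a)&(u<b)&(v>c)&(v<d)&(t['depth']>0); q=C[m]
    for _ in range(4):
        c1=np.median(q,0) if _==0 else q.mean(0); n1=np.linalg.svd(q-c1,full_matrices=False)[2][2]; n1*=np.sign(n1[2]); q=q[abs((q-c1)@n1)<.005]
    print('frame',c1,n1,len(q))
E
```

```text
(56, array([289.5, 179.5]), array([289.375     , 179.73214286]), ((7.248082160949707, 7.794011116027832), (8.261441230773926, 8.525278091430664), 87.21593475341797)) (38, array([228.5, 214. ]), array([228.39473684, 213.57894737]), ((7.567755699157715, 7.555160045623779), (5.043514251708984, 10.7149076461792), 72.28298950195312))
hole tri (array([ 0.50284604, -0.14430474,  0.11059257]), np.float64(8.068763939943185e-05))
plane [ 0.50224974 -0.01069798  0.11020303] [-0.52347446  0.00697171  0.85201284] 702 31.56872304967738
hole on plane [ 0.50266798 -0.14418634  0.11155229]
hole on plane [ 0.50387353 -0.14464978  0.11229676]
rect ((4.911613464355469, 7.5147552490234375), (360.42095947265625, 82.48760986328125), 88.11307525634766) e1 [0.85204137 0.00428326 0.52345694] e2 [ 0.          0.99996652 -0.00818237]
knob [0.49161259 0.13676447 0.14718026] 88 0.043699882232960445
drift top (np.float64(350.91171453106756), np.float64(183.45985966542554)) (np.float64(154.6317529303803), np.float64(213.84618620431343))
bolt top (np.float64(347.98870338314646), np.float64(165.02287159160034)) (np.float64(164.97730202620977), np.float64(245.4859182190728))
frame [ 0.67379    -0.14085486  0.18497745] [-0.50122331  0.0183706   0.86512295] 372
frame [0.67874114 0.13807608 0.18589645] [-0.50200131  0.0165954   0.86470763] 427
```

Call:
{"fn": "drive_tool", "kwargs": {"rows": [[[0, 0, 0, 0.106], [0, 0, 0, 0.106], [0, 0, 0, 0.106], [3, -3.1, 0, 0], [3, -3.1, 0, 0], [3, -3.1, 0, 0], [3, -3.1, 0, 0], [3, -3.1, 0, 0]]], "hand": 1, "squeeze": 40}}

```text
t: 0.9
eef_pos: [0.3124, -0.462, 0.2283]
orientation: [-3.139, 0.119, 0.0]
force: [0.5, -0.9, -1.0]
grip_width: 0.0917
gripper_force: 0.0
```

```bash
cat >> h.py <<'E'
def to(x,y,zt=None):
    s=manip.read_state(); M=R.from_rotvec(s['orientation']).as_matrix(); p=s['eef_pos']
    d=np.array([x,y,p[2] if zt is None else zt])-p
    print('t %.2f'%s['t'],'pos',p.round(4),'yaw %.4f'%np.arctan2(M[1,0],M[0,0]),'d_tool cm',(M.T@d*100).round(2),'F',s['force'].round(1),'w %.4f gf %.1f'%(s['grip_width'],s['gripper_force']),'j',s['joint_pos'].round(2))
E
python3 -c "
from h import *
to(.4728,-.3145,.14)"
```

```text
t 0.90 pos [ 0.3124 -0.462   0.2283] yaw -0.0756 d_tool cm [ 14.88 -15.91   8.84] F [ 0.5 -0.9 -1. ] w 0.0917 gf 0.0 j [-0.98  0.25  1.78  0.    1.11  0.67]
```

Call:
{"fn": "drive_tool", "kwargs": {"rows": [[[3, -3.2, 0, 0], [3, -3.2, 0, 0], [3, -3.2, 0, 0], [3, -3.2, 0, 0], [2.9, -3.1, 0, 0], [0, 0, 3, 0], [0, 0, 3, 0], [0, 0, 2.8, 0]]]}}

```text
t: 1.7
eef_pos: [0.4721, -0.3153, 0.1393]
orientation: [-3.139, 0.116, 0.0]
force: [0.1, -0.5, -1.2]
grip_width: 0.0916
gripper_force: 0.0
```

Call:
{"fn": "drive_tool", "kwargs": {"rows": [[[0, 0, 0, 0], [0, 0, 0, 0], [0, 0, 0, 0], [0, 0, 0, 0], [0, 0, 0, 0], [0, 0, 0, 0], [0, 0, 0, 0], [0, 0, 0, 0]]], "hand": -1, "squeeze": 40}}

```text
t: 2.5
eef_pos: [0.472, -0.3161, 0.1408]
orientation: [3.139, -0.118, 0.0]
force: [-0.0, -0.1, 0.4]
grip_width: 0.0298
gripper_force: 0.0
```

```bash
python3 -c "
from h import *
to(.4728,-.3145,.14)"
```

```text
t 2.50 pos [ 0.472  -0.3161  0.1408] yaw -0.0752 d_tool cm [ 0.06 -0.16  0.08] F [-0.  -0.1  0.4] w 0.0298 gf 0.0 j [-0.59  0.37  1.84  0.    0.94  1.05]
```

Call:
{"fn": "drive_tool", "kwargs": {"rows": [[[0, 0, 0, 0], [0, 0, 0, 0], [0, 0, 0, 0], [0, 0, -1, 0], [0, 0, -1.5, 0], [0, 0, -1.5, 0], [0, 0, -1.5, 0], [0, 0, -1.5, 0]]]}}

```text
t: 3.3
eef_pos: [0.4717, -0.3157, 0.2113]
orientation: [-3.139, 0.118, 0.001]
force: [0.1, 0.9, -4.4]
grip_width: 0.0255
gripper_force: 40.0
```

```bash
python3 -c "
from h import *
to(.4728,-.3145,.14)"
```

```text
t 3.30 pos [ 0.4717 -0.3157  0.2113] yaw -0.0752 d_tool cm [ 0.11 -0.13  7.13] F [ 0.1  0.9 -4.4] w 0.0255 gf 40.0 j [-0.59  0.28  1.78  0.    1.08  1.05]
```

Call:
{"fn": "drive_tool", "kwargs": {"rows": [[[-0.5, 0, 0, 0], [-1.55, 0, 0.05, 0], [-1.55, 0, 0.25, 0], [-1.5, 0, 0.45, 0], [-1.4, 0, 0.7, 0], [0, 0, 0, 0], [0, 0, 0, 0], [0, 0, 0, 0]]], "squeeze": 30}}

```text
t: 4.1
eef_pos: [0.4065, -0.3107, 0.1955]
orientation: [-3.138, 0.118, 0.003]
force: [-0.8, -0.1, -4.1]
grip_width: 0.0259
gripper_force: 30.0
```

```bash
python3 - <<'E'
from h import *
to(.4728,-.3145,.14)
s=grab('scene','s1');t=grab('top','t1')
a=cv2.resize(s['color'][150:290,90:250,::-1],None,fx=3.5,fy=3.5,interpolation=cv2.INTER_CUBIC)
cv2.imwrite('pics/s1.png',a)
E
```

```text
t 4.10 pos [ 0.4065 -0.3107  0.1955] yaw -0.0752 d_tool cm [ 6.65 -0.12  5.54] F [-0.8 -0.1 -4.1] w 0.0259 gf 30.0 j [-0.66  0.22  1.9  -0.    1.02  0.99]
```

View pics/s1.png

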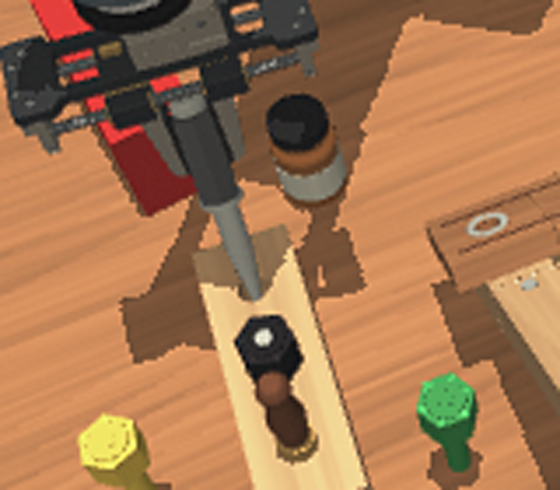

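The drift is gripped and tilted, with its shoulder at about crop (222,202) and the tip entering the hole at about (256,298). Next I'll estimate the tilt.

```bash
python3 - <<'E'
from h import *
s=load('s1')
st=manip.read_state(); M=R.from_rotvec(st['orientation']).as_matrix(); g=st['eef_pos']-.005*M[:,2]
for th in (24,28,30,32,34,36):
    a=np.sin(np.radians(th))*-M[:,0]+np.cos(np.radians(th))*-M[:,2]
    o=g-.041*a
    print(th,[ (np.array(proj(s,o+z*a))-[90,150]).dot(np.eye(2)*3.5).round(0) for z in(.082,.041,0,-.04,-.075)])
E
```

```text
24 [array([180.,  87.]), array([199., 138.]), array([217., 187.]), array([233., 232.]), array([247., 271.])]
28 [array([180.,  86.]), array([199., 138.]), array([217., 189.]), array([234., 236.]), array([249., 276.])]
30 [array([180.,  85.]), array([199., 138.]), array([217., 190.]), array([234., 238.]), array([249., 279.])]
32 [array([180.,  84.]), array([199., 138.]), array([217., 190.]), array([235., 240.]), array([250., 281.])]
34 [array([179.,  84.]), array([199., 138.]), array([217., 191.]), array([235., 241.]), array([250., 284.])]
36 [array([179.,  83.]), array([199., 138.]), array([218., 192.]), array([235., 243.]), array([250., 286.])]
```

Call:
{"fn": "drive_tool", "kwargs": {"rows": [[[0, 0, -2, 0], [0, 0, -2, -0.04], [0.4, -3.4, 0, 0], [0.4, -3.4, 0, 0], [0.4, -3.4, 0, 0], [0.4, -3.4, 0, 0], [0.4, -3.4, 0, 0], [0, 0, 0, 0]]]}}

```text
t: 5.0
eef_pos: [0.4333, -0.1387, 0.2359]
orientation: [-3.14, 0.05, 0.001]
force: [0.2, -0.8, -4.1]
grip_width: 0.0257
gripper_force: 30.0
```

```bash
python3 - <<'E'
from h import *
to(.432,-.142,.228)
s=grab('scene','s2');t=grab('top','t2')
a=cv2.resize(s['color'][140:240,170:270,::-1],None,fx=4,fy=4,interpolation=cv2.INTER_CUBIC)
b=cv2.resize(t['color'][130:230,240:340,::-1],None,fx=4,fy=4,interpolation=cv2.INTER_CUBIC)
cv2.imwrite('pics/s2.png',np.hstack([a,b]))
E
```

```text
t 5.00 pos [ 0.4333 -0.1387  0.2359] yaw -0.0321 d_tool cm [-0.11  0.34  0.79] F [ 0.2 -0.8 -4.1] w 0.0257 gf 30.0 j [-0.31  0.08  1.97  0.    1.09  1.29]
```

View pics/s2.png

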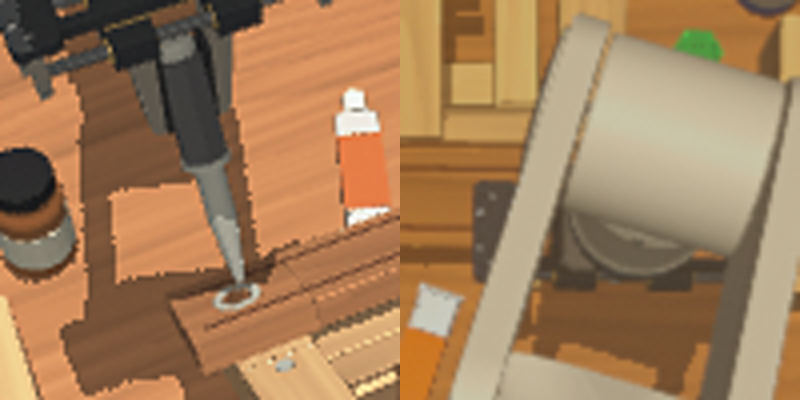

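The tip is at crop (238,286) and the ring at (238,295), so the tip is poised just over the hole. I'll use the scene depth to fit the drift axis.

```bash
cat >> h.py <<'E'
N=np.array([-.5016,.0175,.865]); N/=np.linalg.norm(N)
YL=np.array([.033,.9994,0]); YL-=N*(N@YL); YL/=np.linalg.norm(YL); XL=np.cross(YL,N)
H=np.array([.5028,-.1443,.111])
def drift_fit(f,off,gz=.041,rng=(-.07,.036),L=.085,prof=None):
    """least squares: depth points near expected drift -> axis through grip point region"""
    from scipy.optimize import least_squares
    st=manip.read_state(); M=R.from_rotvec(st['orientation']).as_matrix(); g=st['eef_pos']-.005*M[:,2]
    C=cloud(f); ok=f['depth']>0
    def ax(p): 
        return np.sin(p[0])*-M[:,0]+np.cos(p[0])*(-M[:,2])*np.cos(p[3])+np.sin(p[3])*M[:,1]
    def rad(z): return prof(z)
    p=np.array([np.radians(off),0,0,0,gz])
    for it in range(6):
        a=ax(p); a/=np.linalg.norm(a); o=g+p[1]*M[:,0]+p[2]*M[:,1]-gz*a
        d=C-o; z=d@a; r=np.linalg.norm(d-z[...,None]*a,axis=-1)
        m=ok&(z>rng[0])&(z<rng[1])&(abs(r-rad(z))<(.012 if it==0 else .006)); Q=C[m]
        def res(q):
            a=ax(q); a=a/np.linalg.norm(a); o=g+q[1]*M[:,0]+q[2]*M[:,1]-gz*a
            d=Q-o; z=d@a; return np.linalg.norm(d-z[:,None]*a,axis=1)-rad(z)
        sol=least_squares(res,p,loss='soft_l1',f_scale=.002); p=sol.x
    a=ax(p); a/=np.linalg.norm(a); o=g+p[1]*M[:,0]+p[2]*M[:,1]-gz*a
    tip=o-L*a
    print('n',m.sum(),'tilt',np.degrees(p[0]).round(1),'side',np.degrees(p[3]).round(1),'shift mm',(p[1:3]*1e3).round(1),'rms',np.sqrt(np.mean(sol.fun**2)).round(4))
    print('tip',tip.round(4),'tip in hole frame mm',((tip-H)@np.stack([XL,YL,N],1)*1e3).round(1),'angle to N',np.degrees(np.arccos(a@N)).round(1), 'origin in hole', ((o-H)@np.stack([XL,YL,N],1)*1e3).round(1))
    return a,o
def dprof(z): return np.where(z>.004,.0135,np.where(z>0,.0155,np.where(z>-.04,.0095,np.clip(.0035+.006*(z+.085)/.045,.0035,.0095))))
E
python3 - <<'E'
from h import *
drift_fit(load('s2'),32,prof=dprof)
drift_fit(load('s1'),32,prof=dprof)
E
```

```text
n 336 tilt 29.1 side 0.1 shift mm [10.7 -3.2] rms 0.0015
tip [ 0.5052 -0.1403  0.1309] tip in hole frame mm [11.9  4.1 16.1] angle to N 1.1 origin in hole [ 13.6   3.8 101. ]
n 0 tilt 32.0 side 0.0 shift mm [0. 0.] rms nan
tip [ 0.5    -0.1436  0.1342] tip in hole frame mm [ 9.2  0.6 21.4] angle to N 1.9 origin in hole [  6.4   0.6 106.4]
  return _methods._mean(a, axis=axis, dtype=dtype,
  ret = ret.dtype.type(ret / rcount)
```

```bash
python3 - <<'E'
from h import *
s=load('scene0'); C=cloud(s); v,u=np.mgrid[0:384,0:512]
m=(((u-228.5)/9)**2+((v-214)/6)**2<1)
pl=(u>222)&(u<300)&(v>180)&(v<222)&(s['depth']>0); q=C[pl]; q=q[abs((q-H)@N)<.015]
for _ in range(6):
    c0=q.mean(0); nn=np.linalg.svd(q-c0,full_matrices=False)[2][2]; nn*=np.sign(nn[2]); q=q[abs((q-c0)@nn)<.004]
print('scene plane',c0,nn,len(q),'offset of H above it mm',((H-c0)@nn)*1e3, 'with N',((H-c0)@N)*1e3)
a=s['T'][:3,3]; d=P(s,228.5,214,1.)-a; print('hole scene',a+d*((c0-a)@nn)/(d@nn))
# drift in scene0 vs block nominal
C=cloud(s); m=(u>140)&(u<170)&(v>205)&(v<245)&(s['depth']>0)&(C[...,2]>.115)&(C[...,2]<.2)&(abs(C[...,0]-.473)<.03)&(abs(C[...,1]+.3145)<.03)
q=C[m]; print('drift pts',len(q),q.mean(0), q[:,2].max(), q[q[:,2]>.18].mean(0))
m=(abs(C[...,2]-.105)<.005)&(u>130)&(u<200)&(v>205)&(v<320); p=C[m]; print(cv2.minAreaRect((p[:,:2]*1000).astype(np.float32)),p[:,2].mean())
E
```

```text
scene plane [ 0.50971941 -0.05403762  0.11365374] [-0.49333404  0.00623359  0.86981761] 1164 offset of H above it mm 0.54264786254332 with N -0.40427740501470266
hole scene [ 0.50264846 -0.14428852  0.1102901 ]
drift pts 253 [ 0.48146848 -0.31551424  0.16084593] 0.18850460033946048 [ 0.47557103 -0.31589027  0.18459593]
((569.549560546875, -322.19183349609375), (69.91939544677734, 285.00067138671875), 86.02857208251953) 0.1040749630745667
```

```bash
python3 - <<'E'
from h import *
s=load('s2'); a,o=drift_fit(s,32,prof=dprof)
K=lambda p:((np.array(proj(s,p))-[170,140])*4).round(0)
print('fit tip',K(o-.085*a),'mid',K(o-.04*a),'shoulder',K(o),'top',K(o+.082*a)); print('hole',K(H),'nominal tip over hole',K(H+.016*N))
# refit with free along-axis: project depth points at centreline
for (x,y) in((236,275),(225,235),(212,185),(195,120),(176,50)):
    u,v=170+x/4,140+y/4; p=P(s,u,v); print((x,y),p.round(4),((p-H)@np.stack([XL,YL,N],1)*1e3).round(1))
E
```

```text
n 336 tilt 29.1 side 0.1 shift mm [10.7 -3.2] rms 0.0015
tip [ 0.5052 -0.1403  0.1309] tip in hole frame mm [11.9  4.1 16.1] angle to N 1.1 origin in hole [ 13.6   3.8 101. ]
fit tip [239. 279.] mid [222. 218.] shoulder [206. 162.] top [171.  38.]
hole [234. 296.] nominal tip over hole [228. 274.]
(236, 275) [ 0.5055 -0.142   0.1376] [15.7  2.4 21.7]
(225, 235) [ 0.4957 -0.1426  0.1698] [23.3  1.4 54.4]
(212, 185) [ 0.4784 -0.1413  0.2   ] [23.5  2.1 89.3]
(195, 120) [ 0.46   -0.1407  0.2422] [ 28.7   2.1 135. ]
(176, 50) [ 0.4357 -0.1389  0.2789] [ 26.1   3.  179. ]
```

Call:
{"fn": "drive_tool", "kwargs": {"rows": [[[-0.5, -0.05, 0.3, 0], [-0.55, -0.05, 0.3, 0], [0.3, 0, 0.52, 0], [0.3, 0, 0.52, 0], [0.3, 0, 0.52, 0], [0.3, 0, 0.52, 0], [0, 0, 0, 0], [0, 0, 0, 0]]]}}

```text
t: 5.9
eef_pos: [0.4347, -0.141, 0.209]
orientation: [-3.141, 0.055, 0.001]
force: [-0.5, 0.5, -4.0]
grip_width: 0.0259
gripper_force: 30.0
```

```bash
python3 - <<'E'
from h import *
to(.432,-.142,.228)
s=grab('scene','s3'); drift_fit(s,30,prof=dprof)
a=cv2.resize(s['color'][150:230,180:260,::-1],None,fx=5,fy=5,interpolation=cv2.INTER_CUBIC)
cv2.imwrite('pics/s3.png',a)
E
```

```text
t 5.90 pos [ 0.4347 -0.141   0.209 ] yaw -0.0351 d_tool cm [-0.27  0.11 -1.9 ] F [-0.5  0.5 -4. ] w 0.0259 gf 30.0 j [-0.32  0.11  2.   -0.    1.03  1.29]
n 257 tilt 20.1 side 1.1 shift mm [40.7  3.6] rms 0.0028
tip [ 0.5186 -0.1451  0.0959] tip in hole frame mm [  6.2  -0.3 -21. ] angle to N 10.1 origin in hole [21.  -1.9 62.7]
```

View pics/s3.png

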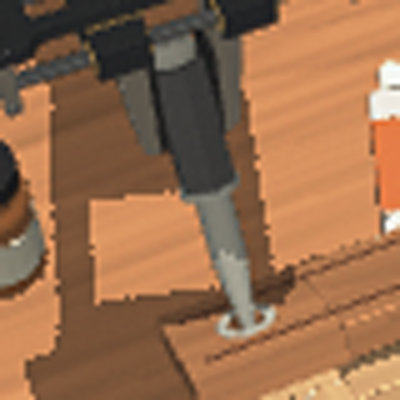

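The tip is inside the ring at crop (246,323) and there is no contact force. I'll go on in small steps.

Call:
{"fn": "drive_tool", "kwargs": {"rows": [[[0.15, -0.05, 0.26, 0], [0.15, -0.05, 0.26, 0], [0.15, 0, 0.26, 0], [0.15, 0, 0.26, 0], [0, 0, 0, 0], [0, 0, 0, 0], [0, 0, 0, 0], [0, 0, 0, 0]]]}}

```text
t: 6.75
eef_pos: [0.4408, -0.1402, 0.199]
orientation: [3.141, -0.055, 0.0]
force: [0.1, -0.3, -4.3]
grip_width: 0.0258
gripper_force: 30.0
```

```bash
python3 - <<'E'
from h import *
s=grab('scene','s4'); to(.432,-.142,.228)
a,o=drift_fit(s,29,rng=(-.04,.036),prof=dprof)
st=manip.read_state();print(st['ft_torque'].round(2))
E
```

```text
t 6.80 pos [ 0.4408 -0.1402  0.199 ] yaw -0.0352 d_tool cm [-0.87  0.21 -2.9 ] F [-0.7  0.5 -3.5] w 0.0261 gf 30.0 j [-0.31  0.13  2.   -0.    1.01  1.29]
n 190 tilt 20.7 side 2.4 shift mm [39.8  4.3] rms 0.003
tip [ 0.5251 -0.1424  0.0863] tip in hole frame mm [  6.8   2.7 -32.5] angle to N 9.7 origin in hole [20.7 -0.8 51.2]
[ 0.07  0.01 -0.06]
```

Call:
{"fn": "drive_tool", "kwargs": {"rows": [[[0.15, 0, 0.26, 0], [0.15, 0, 0.26, 0], [0.15, 0, 0.26, 0], [0.15, 0, 0.26, 0], [0, 0, 0, 0], [0, 0, 0, 0], [0, 0, 0, 0], [0, 0, 0, 0]]]}}

```text
t: 7.6
eef_pos: [0.4468, -0.1404, 0.1886]
orientation: [-3.141, 0.055, -0.0]
force: [0.3, 1.1, -3.6]
grip_width: 0.0258
gripper_force: 30.0
```

```bash
sed -i "s/res,p,loss='soft_l1'/res,np.clip(p,[.3,-.014,-.007,-.1,.03],[.8,.014,.007,.1,.05]),bounds=([.29,-.015,-.008,-.11,.029],[.81,.015,.008,.11,.051]),loss='soft_l1'/" h.py; python3 - <<'E'
from h import *
s=grab('scene','s5'); to(.432,-.142,.228)
a,o=drift_fit(s,29,rng=(-.03,.036),prof=dprof)
st=manip.read_state();print(st['ft_torque'].round(2))
E
```

```text
t 7.65 pos [ 0.4467 -0.1404  0.1886] yaw -0.0352 d_tool cm [-1.47  0.21 -3.94] F [-0.1  0.6 -3.1] w 0.0258 gf 30.0 j [-0.31  0.16  2.    0.    0.99  1.3 ]
n 235 tilt 44.6 side -1.8 shift mm [ 5.1 -0.4] rms 0.0028
tip [ 0.5401 -0.1473  0.1039] tip in hole frame mm [ 28.8  -1.8 -24.9] angle to N 14.6 origin in hole [ 7.5  1.  57.4]
[ 0.15 -0.13  0.04]
```

```bash
python3 - <<'E'
from h import *
ims=[cv2.resize(load(k)['color'][150:225,190:250,::-1],None,fx=6.6,fy=6.6,interpolation=cv2.INTER_CUBIC) for k in('s3','s5')]
cv2.imwrite('pics/s5.png',np.hstack(ims)); print(ims[0].shape)
E
```

```text
(495, 396, 3)
```

View pics/s5.png

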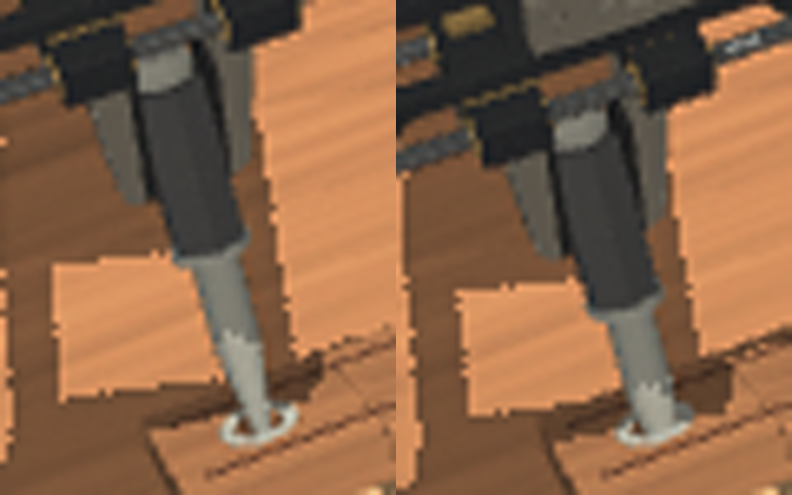

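The drift is about 35 mm deep and into the stile hole, and the force is negligible. Continuing.

Call:
{"fn": "drive_tool", "kwargs": {"rows": [[[0.12, 0, 0.22, 0], [0.13, 0, 0.22, 0], [0.12, 0, 0.22, 0], [0.13, 0, 0.22, 0], [0.12, 0, 0.22, 0], [0, 0, 0, 0], [0, 0, 0, 0], [0, 0, 0, 0]]]}}

```text
t: 8.45
eef_pos: [0.4533, -0.1404, 0.1776]
orientation: [-3.141, 0.055, -0.001]
force: [0.7, 3.9, 1.8]
grip_width: 0.0258
gripper_force: 30.0
```

```bash
cat >> h.py <<'E'
def stt():
    s=manip.read_state(); print('t %.2f'%s['t'],s['eef_pos'].round(4),'F',s['force'].round(1),'T',s['ft_torque'].round(2),'w %.4f'%s['grip_width'])
E
python3 -c "
from h import *
stt()"
```

```text
t 8.45 [ 0.4533 -0.1404  0.1776] F [0.7 3.9 1.8] T [ 1.17 -0.44  0.24] w 0.0258
```

Call:
{"fn": "drive_tool", "kwargs": {"rows": [[[0, -0.1, 0, 0], [0, -0.1, 0, 0], [0, -0.05, 0, 0], [0.12, 0, 0.22, 0], [0.13, 0, 0.22, 0], [0, 0, 0, 0], [0, 0, 0, 0], [0, 0, 0, 0]]]}}

```text
t: 9.25
eef_pos: [0.4557, -0.1383, 0.173]
orientation: [3.141, -0.055, 0.001]
force: [2.2, -0.7, -0.8]
grip_width: 0.0258
gripper_force: 30.0
```

```bash
python3 -c "
from h import *
stt()"
```

```text
t 9.25 [ 0.4557 -0.1383  0.173 ] F [ 2.2 -0.7 -0.8] T [-0.14 -0.73 -0.  ] w 0.0258
```

Call:
{"fn": "drive_tool", "kwargs": {"rows": [[[0.22, 0, 0.17, 0], [0.14, 0, 0.22, 0], [0.12, 0, 0.22, 0], [0.12, 0, 0.22, 0], [0, 0, 0, 0], [0, 0, 0, 0], [0, 0, 0, 0], [0, 0, 0, 0]]]}}

```text
t: 10.05
eef_pos: [0.4618, -0.1383, 0.1648]
orientation: [-3.141, 0.055, -0.001]
force: [2.5, 0.7, 1.0]
grip_width: 0.0259
gripper_force: 30.0
```

```bash
python3 -c "
from h import *
stt()"
```

```text
t 10.05 [ 0.4618 -0.1383  0.1648] F [2.5 0.7 1. ] T [ 0.32 -0.89  0.1 ] w 0.0259
```

Call:
{"fn": "drive_tool", "kwargs": {"rows": [[[0.19, -0.03, 0.19, 0], [0.17, -0.03, 0.2, 0], [0.12, 0, 0.22, 0], [0.13, 0, 0.22, 0], [0, 0, 0, 0], [0, 0, 0, 0], [0, 0, 0, 0], [0, 0, 0, 0]]]}}

```text
t: 10.85
eef_pos: [0.4678, -0.138, 0.1565]
orientation: [-3.141, 0.055, -0.001]
force: [4.0, 1.9, 3.2]
grip_width: 0.026
gripper_force: 30.0
```

```bash
python3 - <<'E'
from h import *
stt(); s=grab('scene','s6')
cv2.imwrite('pics/s6.png',cv2.resize(s['color'][150:225,190:250,::-1],None,fx=6.6,fy=6.6,interpolation=cv2.INTER_CUBIC))
E
```

```text
t 10.85 [ 0.4678 -0.138   0.1565] F [4.  1.9 3.2] T [ 0.51 -0.87  0.17] w 0.0260
```

View pics/s6.png

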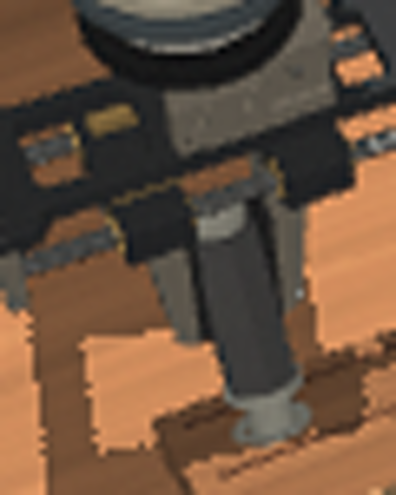

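The shoulder (crop 265,390) is nearly down on the ring, with about 10 to 15 mm left to go.

Call:
{"fn": "drive_tool", "kwargs": {"rows": [[[0.19, -0.05, 0.19, 0], [0.17, -0.05, 0.2, 0], [0.12, 0, 0.22, 0], [0.13, 0, 0.22, 0], [0, 0, 0, 0], [0, 0, 0, 0], [0, 0, 0, 0], [0, 0, 0, 0]]]}}

```text
t: 11.7
eef_pos: [0.4733, -0.1375, 0.1479]
orientation: [3.141, -0.055, -0.001]
force: [-0.1, -4.8, -2.0]
grip_width: 0.0255
gripper_force: 30.0
```

```bash
python3 -c "
from h import *
stt()"
```

```text
t 11.70 [ 0.4733 -0.1375  0.1479] F [-0.1 -4.8 -2. ] T [-0.85 -0.17 -0.15] w 0.0255
```

Call:
{"fn": "drive_tool", "kwargs": {"rows": [[[0.1, 0.07, 0.17, 0], [0.1, 0, 0.17, 0], [0.05, 0, 0.09, 0], [0.05, 0, 0.09, 0], [0, 0, 0, 0], [0, 0, 0, 0], [0, 0, 0, 0], [0, 0, 0, 0]]]}}

```text
t: 12.5
eef_pos: [0.4765, -0.1379, 0.1427]
orientation: [-3.141, 0.055, 0.001]
force: [-2.1, 1.2, -2.9]
grip_width: 0.0261
gripper_force: 30.0
```

```bash
python3 -c "
from h import *
stt()"
```

```text
t 12.50 [ 0.4765 -0.1379  0.1427] F [-2.1  1.2 -2.9] T [0.1  0.19 0.02] w 0.0261
```

Very low forces. Continuing to the shoulder.

Call:
{"fn": "drive_tool", "kwargs": {"rows": [[[0.05, 0, 0.09, 0], [0.05, 0, 0.09, 0], [0.05, 0, 0.09, 0], [0.05, 0, 0.09, 0], [0, 0, 0, 0], [0, 0, 0, 0], [0, 0, 0, 0], [0, 0, 0, 0]]]}}

```text
t: 13.3
eef_pos: [0.4786, -0.1381, 0.1393]
orientation: [-3.141, 0.055, 0.0]
force: [-4.4, 0.2, 3.5]
grip_width: 0.0257
gripper_force: 30.0
```

```bash
python3 - <<'E'
from h import *
stt(); s=grab('scene','s7')
cv2.imwrite('pics/s7.png',cv2.resize(s['color'][165:225,205:260,::-1],None,fx=8,fy=8,interpolation=cv2.INTER_CUBIC))
E
```

```text
t 13.30 [ 0.4786 -0.1381  0.1393] F [-4.4  0.2  3.5] T [0.26 0.72 0.09] w 0.0257
```

View pics/s7.png

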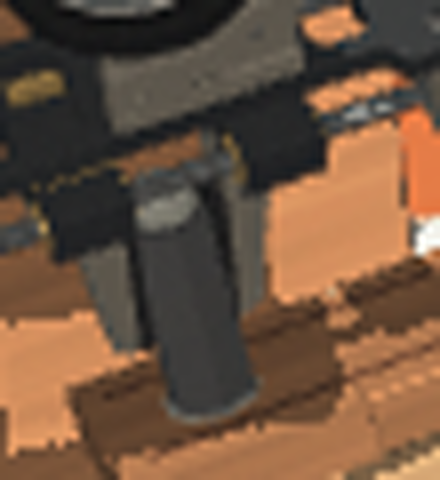

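The shoulder covers the ring at crop (210,410) and the axial force has started to rise. I'll press a little more to make sure.

Call:
{"fn": "drive_tool", "kwargs": {"rows": [[[0.05, 0, 0.09, 0], [0.05, 0, 0.09, 0], [0, 0, 0, 0], [0, 0, 0, 0], [0, 0, 0, 0], [0, 0, 0, 0], [0, 0, 0, 0], [0, 0, 0, 0]]]}}

```text
t: 14.15
eef_pos: [0.4795, -0.1382, 0.1378]
orientation: [-3.141, 0.055, 0.001]
force: [-6.8, 0.1, 6.7]
grip_width: 0.0259
gripper_force: 30.0
```

```bash
python3 -c "
from h import *
stt()"
```

```text
t 14.15 [ 0.4795 -0.1382  0.1378] F [-6.8  0.1  6.7] T [0.25 0.98 0.14] w 0.0259
```

```bash
python3 - <<'E'
from h import *
s=grab('scene','s8'); stt()
B=np.stack([XL,YL,N],1)
for x,y in((165,200),(170,210),(175,215),(185,260),(200,340),(210,390)):
    p=P(s,205+x/8,165+y/8); print((x,y),((p-H)@B*1e3).round(1))
E
```

```text
t 14.20 [ 0.4795 -0.1382  0.1378] F [-6.1  0.2  6.1] T [0.26 0.9  0.11] w 0.0260
(165, 200) [17.6  6.8 74.8]
(170, 210) [17.   7.5 70.7]
(175, 215) [18.6  8.3 69.3]
(185, 260) [20.4  7.2 54.5]
(200, 340) [18.5  5.3 25.5]
(210, 390) [17.8  4.1  7.2]
```

The shoulder is home: the handle/striking-end boundary sits at 70 mm above the ledge. Drawing out.

Call:
{"fn": "drive_tool", "kwargs": {"rows": [[[-0.25, 0, -0.43, 0], [-0.25, 0, -0.43, 0], [-0.5, 0, -0.87, 0], [-0.75, 0, -1.3, 0], [-0.75, 0, -1.3, 0], [-0.75, 0, -1.3, 0], [-0.75, 0, -1.3, 0], [-0.75, 0, -1.3, 0]]], "squeeze": 45}}

```text
t: 15.0
eef_pos: [0.4318, -0.1366, 0.2215]
orientation: [3.141, -0.055, 0.002]
force: [-0.1, -0.4, -3.7]
grip_width: 0.0257
gripper_force: 45.0
```

```bash
python3 -c "
from h import *
stt()"
```

```text
t 15.00 [ 0.4318 -0.1366  0.2215] F [-0.1 -0.4 -3.7] T [0.01 0.07 0.06] w 0.0257
```

Call:
{"fn": "drive_tool", "kwargs": {"rows": [[[0, 0, -1.5, 0], [0, 0, -1.5, 0], [0, 0, -0.5, 0.04], [0, 3, 0, 0], [0, 3, 0, 0], [0, 3, 0, 0], [0, 3, 0, 0], [0, 0, 0, 0]]]}}

```text
t: 15.8
eef_pos: [0.4229, -0.259, 0.2558]
orientation: [3.137, -0.122, 0.001]
force: [0.2, -0.1, -3.6]
grip_width: 0.0256
gripper_force: 45.0
```

```bash
python3 - <<'E'
from h import *
s=grab('scene','s9'); to(.4728,-.3145,.14)
for t0 in(29,33): a,o=drift_fit(s,t0,rng=(-.07,.05),prof=dprof)
im=s['color'][150:290,90:300,::-1]
K=lambda p:tuple(((np.array(proj(s,p))-[90,150])*3.5).round(0).astype(int))
b=cv2.resize(im,None,fx=3.5,fy=3.5,interpolation=cv2.INTER_CUBIC)
for z in(-.085,0,.082): cv2.circle(b,K(o+z*a),3,(0,255,0),1)
cv2.imwrite('pics/s9.png',b)
E
```

```text
t 15.85 pos [ 0.4228 -0.2574  0.2555] yaw -0.0776 d_tool cm [ 5.42  5.3  11.56] F [-0.7  0.4 -4. ] w 0.0260 gf 45.0 j [-0.55  0.12  1.87 -0.    1.15  1.1 ]
n 469 tilt 29.2 side 0.1 shift mm [11.6  1.4] rms 0.0017
tip [ 0.4956 -0.2642  0.1506] tip in hole frame mm [  17.  -120.1   35.7] angle to N 1.4 origin in hole [  18.4 -118.5  120.7]
n 469 tilt 29.2 side -0.3 shift mm [11.5  1. ] rms 0.0017
tip [ 0.4956 -0.2648  0.1506] tip in hole frame mm [  17.1 -120.7   35.8] angle to N 1.8 origin in hole [  18.4 -118.4  120.7]
```

View pics/s9.png

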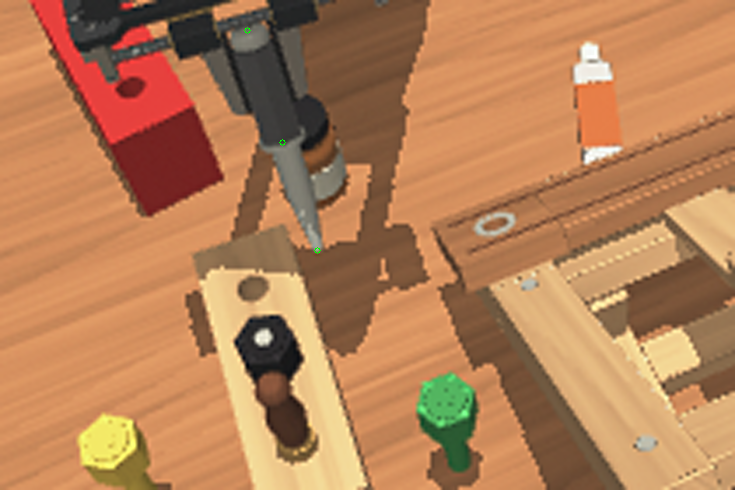

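The fitted axis (green marks) matches the drift. The empty block hole is at crop (253,288) and the shifted ledge ring at (494,223). I'll compute both numerically.

```bash
python3 - <<'E'
from h import *
s=load('s9'); a=s['T'][:3,3]
def onplane(u,v,c,n):
    d=P(s,u,v,1.)-a; return a+d*((c-a)@n)/(d@n)
print('proj nominal',((np.array(proj(s,[.4728,-.3145,.105]))-[90,150])*3.5).round(0))
u,v=np.mgrid[0:384,0:512]
# dark spot centroid in block hole
im=s['color'].astype(int).sum(2); m=(abs(u-162.3)<7)&(abs(v-232)<5)&(im<330); print(m.sum(),u[m].mean(),v[m].mean(), onplane(u[m].mean(),v[m].mean(),np.array([0,0,.105]),np.array([0,0,1.])), onplane(162.2,232.2,np.array([0,0,.105]),np.array([0,0,1.])))
c=s['color'].astype(int); sat=c.max(2)-c.min(2); m=(abs(u-231)<9)&(abs(v-213.7)<8)&(sat<60)&(c.max(2)>110)
uc,vc=(u[m].min()+u[m].max())/2,(v[m].min()+v[m].max())/2; print(m.sum(),uc,vc,u[m].mean(),v[m].mean()); 
for q in((uc,vc),(u[m].mean(),v[m].mean())):
  h=onplane(*q,H,N); print('new hole',h,'in old frame',((h-H)@np.stack([XL,YL,N],1)*1e3).round(1))
print(XL,YL,N)
E
```

```text
proj nominal [252. 284.]
0 nan nan [nan nan nan] [ 0.47598044 -0.31495582  0.105     ]
1 231.0 206.0 231.0 206.0
new hole [ 0.47148859 -0.1251983   0.09245655] in old frame [-36.9  18.1  -0. ]
new hole [ 0.47148859 -0.1251983   0.09245655] in old frame [-36.9  18.1  -0. ]
[ 0.86447137 -0.02854468  0.50187095] [ 3.34716522e-02  9.99439339e-01 -8.10182271e-04] [-0.50156644  0.01749883  0.86494213]<stdin>:8: RuntimeWarning: Mean of empty slice.
  ret = ret.dtype.type(ret / rcount)
```

Call:
{"fn": "drive_tool", "kwargs": {"rows": [[[-0.5, 1.75, 0, 0], [-0.5, 1.75, 0, 0], [-0.45, 1.7, 0, 0], [0, 0, 0, 0], [0, 0, 1.8, 0], [0, 0, 1.8, 0], [0, 0, 1.8, 0], [0, 0, 0, 0]]]}}

```text
t: 16.65
eef_pos: [0.4044, -0.3053, 0.1995]
orientation: [-3.138, 0.117, 0.003]
force: [-0.7, -0.2, -4.1]
grip_width: 0.0258
gripper_force: 45.0
```

```bash
python3 - <<'E'
from h import *
s=grab('scene','s10'); to(.4728,-.3145,.14)
a,o=drift_fit(s,29,rng=(-.06,.05),prof=dprof)
E
```

```text
t 16.70 pos [ 0.4047 -0.3057  0.2006] yaw -0.0747 d_tool cm [6.86 0.38 6.06] F [ 0.4  1.1 -3.8] w 0.0257 gf 45.0 j [-0.65  0.2   1.91  0.    1.03  1.  ]
n 420 tilt 29.3 side 0.4 shift mm [10.3 -0.6] rms 0.0018
tip [ 0.4764 -0.3094  0.0957] tip in hole frame mm [ -25.8 -165.9   -2.9] angle to N 1.1 origin in hole [ -24.4 -165.    82.1]
```

Call:
{"fn": "drive_tool", "kwargs": {"rows": [[[0, 0.45, 0, 0], [1.0, 0, 0, 0], [1.25, 0, -0.6, 0], [1.3, 0, -0.44, 0], [1.55, 0, -0.3, 0], [1.4, 0, -0.1, 0], [0, 0, 0, 0], [0, 0, 0, 0]]], "squeeze": 20}}

```text
t: 17.5
eef_pos: [0.4701, -0.3162, 0.2152]
orientation: [3.139, -0.117, 0.001]
force: [-0.9, -0.4, -4.1]
grip_width: 0.0258
gripper_force: 20.0
```

```bash
python3 - <<'E'
from h import *
import re
src=open('h.py').read().replace('[.3,-.014','[-.3,-.014').replace('[.29,-.015','[-.31,-.015'); open('h.py','w').write(src)
E
python3 - <<'E'
from h import *
s=grab('scene','s11'); to(.4728,-.3145,.14)
for t in(3,12): a,o=drift_fit(s,t,rng=(-.06,.05),prof=dprof); print(a.round(3),o.round(4))
E
```

```text
t 17.55 pos [ 0.4696 -0.3162  0.2151] yaw -0.0749 d_tool cm [ 0.3  -0.19  7.51] F [-0.3  0.4 -4.4] w 0.0256 gf 20.0 j [-0.6   0.28  1.78  0.    1.09  1.05]
n 281 tilt 1.3 side 0.0 shift mm [ 4.1 -0.5] rms 0.0017
tip [ 0.4767 -0.3161  0.0941] tip in hole frame mm [ -26.1 -172.6   -4.5] angle to N 28.8 origin in hole [  14.8 -172.6   70. ]
[-0.023  0.001  1.   ] [ 0.4747 -0.316   0.1791]
n 281 tilt 1.3 side 0.0 shift mm [ 4.1 -0.5] rms 0.0017
tip [ 0.4767 -0.3161  0.0941] tip in hole frame mm [ -26.1 -172.6   -4.5] angle to N 28.8 origin in hole [  14.8 -172.6   70. ]
[-0.023  0.001  1.   ] [ 0.4747 -0.316   0.1791]
```

Call:
{"fn": "drive_tool", "kwargs": {"rows": [[[0, 0, 1.2, 0], [0, 0, 1.2, 0], [0, 0, 1.2, 0], [0, 0, 1.2, 0], [0, 0, 1.2, 0], [0, 0, 0.8, 0], [0, 0, 0.3, 0], [0, 0, 0.2, 0]]]}}

```text
t: 18.35
eef_pos: [0.4694, -0.3163, 0.142]
orientation: [-3.139, 0.118, 0.0]
force: [-1.2, -0.2, -2.9]
grip_width: 0.0254
gripper_force: 20.0
```

```bash
python3 -c "
from h import *
stt()"
```

```text
t 18.35 [ 0.4694 -0.3163  0.142 ] F [-1.2 -0.2 -2.9] T [ 0.03  0.24 -0.  ] w 0.0254
```

Call:
{"fn": "drive_tool", "kwargs": {"rows": [[[0, 0, 0, 0], [0, 0, 0, 0], [0, 0, 0, 0], [0, 0, 0, 0], [0, 0, 0, 0], [0, 0, -2.5, 0], [0, 0, -3, 0], [0, 0, -3, 0]]], "hand": 1}}

```text
t: 19.15
eef_pos: [0.4691, -0.3161, 0.2281]
orientation: [-3.139, 0.118, 0.001]
force: [0.7, -0.2, 0.1]
grip_width: 0.0876
gripper_force: 0.0
```

```bash
python3 - <<'E'
from h import *
s=grab('scene','s12'); to(.5376,-.3193,.127)
C=cloud(s); u,v=np.mgrid[0:384,0:512]
m=(s['depth']>0)&(abs(C[...,0]-.474)<.03)&(abs(C[...,1]+.3145)<.03)&(C[...,2]>.115)&(C[...,2]<.21); q=C[m]
print('drift',len(q),q[:,2].max(),q[q[:,2]>.17].mean(0) if len(q) else '')
m=(s['depth']>0)&(abs(C[...,0]-.5376)<.03)&(abs(C[...,1]+.3193)<.03)&(C[...,2]>.137)&(C[...,2]<.15); print('bolt',m.sum(),C[m].mean(0))
m=(s['color'][...,1].astype(int)-s['color'][...,0]>40)&(s['color'][...,1].astype(int)-s['color'][...,2]>40)&(s['depth']>0)&(abs(u-218)<14)&(v>240)&(v<295); print('green',C[m].min(0),C[m].max(0))
E
```

```text
t 19.20 pos [ 0.4713 -0.3176  0.2334] yaw -0.0752 d_tool cm [ 6.57 -0.36 10.68] F [ 2.8 -1.   2.8] w 0.0910 gf 0.0 j [-0.6   0.26  1.76  0.    1.12  1.05]
drift 258 0.1902204536446006 [ 0.47802379 -0.31587674  0.18154672]
bolt 189 [ 0.54009298 -0.31995635  0.14105793]Traceback (most recent call last):
  File "<stdin>", line 7, in <module>
    return umr_minimum(a, axis, None, out, keepdims, initial, where)
ValueError: zero-size array to reduction operation minimum which has no identity
```

Call:
{"fn": "drive_tool", "kwargs": {"rows": [[[3.4, -0.17, 0, 0], [3.3, -0.17, 0, 0], [0, 0, 3, 0], [0, 0, 3, 0], [0, 0, 3, 0], [0, 0, 1.6, 0], [0, 0, 0, 0], [0, 0, 0, 0]]]}}

```text
t: 20.0
eef_pos: [0.5368, -0.3182, 0.122]
orientation: [3.139, -0.118, 0.001]
force: [-0.6, -0.2, 0.8]
grip_width: 0.092
gripper_force: 0.0
```

Call:
{"fn": "drive_tool", "kwargs": {"rows": [[[0, 0, 0, 0], [0, 0, 0, 0], [0, 0, 0, 0], [0, 0, 0, 0], [0, 0, 0, 0], [0, 0, 0, 0], [0, 0, 0, 0], [0, 0, 0, 0]]], "hand": -1, "squeeze": 45}}

```text
t: 20.8
eef_pos: [0.5364, -0.3182, 0.1213]
orientation: [3.139, -0.118, 0.0]
force: [-0.1, -0.5, 0.9]
grip_width: 0.0382
gripper_force: 45.0
```

```bash
python3 -c "
from h import *
to(.539,-.3195,.127)"
```

```text
t 20.80 pos [ 0.5364 -0.3182  0.1213] yaw -0.0751 d_tool cm [ 0.27  0.11 -0.57] F [-0.1 -0.5  0.9] w 0.0382 gf 45.0 j [-0.54  0.47  1.72 -0.    0.95  1.11]
```

Gripped 7 mm too low for the later clearance, so I'll regrasp higher.

Call:
{"fn": "drive_tool", "kwargs": {"rows": [[[0, 0, 0, 0], [0, 0, 0, 0], [0, 0, 0, 0], [0, 0, 0, 0], [0.25, 0, -0.4, 0], [0, 0, -0.4, 0], [0, 0, 0, 0], [0, 0, 0, 0]]], "hand": 0.2}}

```text
t: 21.6
eef_pos: [0.5391, -0.3182, 0.1296]
orientation: [3.139, -0.118, 0.001]
force: [-0.5, 0.2, 0.2]
grip_width: 0.055
gripper_force: 0.0
```

Call:
{"fn": "drive_tool", "kwargs": {"rows": [[[0, 0, 0, 0], [0, 0, 0, 0], [0, 0, 0, 0], [0, 0, 0, 0], [0, 0, 0, 0], [0, 0, 0, 0], [0, 0, 0, 0], [0, 0, 0, 0]]], "hand": -1}}

```text
t: 22.4
eef_pos: [0.5387, -0.3182, 0.1292]
orientation: [3.139, -0.118, -0.001]
force: [-0.6, -2.2, -0.8]
grip_width: 0.0378
gripper_force: 45.0
```

```bash
python3 -c "
from h import *
to(.539,-.3195,.129)"
```

```text
t 22.40 pos [ 0.5387 -0.3182  0.1292] yaw -0.0752 d_tool cm [0.04 0.13 0.02] F [-0.6 -2.2 -0.8] w 0.0378 gf 45.0 j [-0.54  0.46  1.71 -0.    0.97  1.11]
```

Call:
{"fn": "drive_tool", "kwargs": {"rows": [[[0, 0, -1.5, 0], [0, 0, -2.5, 0], [0, 0, -2.5, 0], [0, 0, -2.5, 0], [0, 0, 0, -0.143], [0, 0, 0, -0.143], [0, 0, 0, -0.143], [0, 0, 0, -0.143]]]}}

```text
t: 23.2
eef_pos: [0.539, -0.3177, 0.22]
orientation: [-3.043, -0.781, -0.001]
force: [-1.0, 0.6, -2.4]
grip_width: 0.0381
gripper_force: 45.0
```

Call:
{"fn": "drive_tool", "kwargs": {"rows": [[[0, 0, 0, -0.143], [0, 0, 0, -0.143], [0, 0, 0, -0.143], [0, 0, 0, -0.143], [0, 0, 0, -0.143], [0, 0, 0, -0.143], [0, 0, 0, -0.141], [0, 0, 0, 0]]]}}

```text
t: 24.0
eef_pos: [0.539, -0.3178, 0.2199]
orientation: [-2.301, -2.139, -0.001]
force: [-0.1, -0.0, -1.7]
grip_width: 0.0384
gripper_force: 45.0
```

```bash
cat >> h.py <<'E'
def bprof(z): return np.where(z>.003,.0190,np.where(z>0,.0175,.0085))
E
python3 - <<'E'
from h import *
s=grab('scene','s13'); to(.539,-.3195,.129)
drift_fit(s,0,gz=.029,rng=(-.06,.02),L=.075,prof=bprof)
E
```

```text
t 24.05 pos [ 0.539  -0.3178  0.2198] yaw 1.4927 d_tool cm [-0.17  0.01  9.08] F [ 0.8 -0.8 -2.2] w 0.0385 gf 45.0 j [-0.54  0.36  1.64  0.    1.14 -0.46]
n 32 tilt -1.1 side -3.5 shift mm [ 0.6 -3.2] rms 0.0007
tip [ 0.5421 -0.3194  0.121 ] tip in hole frame mm [  44.  -173.7  -14.2] angle to N 26.6 origin in hole [  77.6 -172.2   52.9]
```

Call:
{"fn": "drive_tool", "kwargs": {"rows": [[[1.5, 0, 0, 0], [1.5, 0, 0, 0], [1.5, 0, 0, 0], [0, 0, 1.2, 0], [0, 0, 1.2, 0], [0, 0, 0.9, 0], [0, 0, 0, 0], [0, 0, 0, 0]]], "squeeze": 30}}

```text
t: 24.85
eef_pos: [0.5421, -0.2735, 0.1858]
orientation: [-2.303, -2.135, 0.001]
force: [-0.1, 0.0, -2.6]
grip_width: 0.0384
gripper_force: 30.0
```

Call:
{"fn": "drive_tool", "kwargs": {"rows": [[[-0.3, 0, 0, 0], [-1.2, 0, 0, 0], [-1.2, 0, 0.12, 0], [-1.15, 0, 0.3, 0], [-1.1, 0, 0.45, 0], [-0.2, 0, 0.1, 0], [0, 0, 0, 0], [0, 0, 0, 0]]]}}

```text
t: 25.65
eef_pos: [0.5379, -0.3249, 0.1762]
orientation: [-2.303, -2.136, 0.002]
force: [0.7, 0.8, -2.2]
grip_width: 0.0357
gripper_force: 30.0
```

```bash
python3 - <<'E'
from h import *
s=grab('scene','s14'); to(.539,-.3195,.129)
for t in(20,30,35):drift_fit(s,t,gz=.029,rng=(-.06,.02),L=.075,prof=bprof)
E
```

```text
t 25.70 pos [ 0.5378 -0.3247  0.1762] yaw 1.4961 d_tool cm [0.53 0.08 4.71] F [-0.6 -0.4 -1.9] w 0.0363 gf 30.0 j [-0.55  0.41  1.67 -0.    1.06 -0.47]
n 129 tilt 12.0 side -6.3 shift mm [15.   3.6] rms 0.0033
tip [ 0.5554 -0.2894  0.08  ] tip in hole frame mm [  34.  -143.2  -55.7] angle to N 25.9 origin in hole [  63.  -158.5   11.8]
n 128 tilt 29.6 side -0.2 shift mm [1.  3.3] rms 0.0023
tip [ 0.5454 -0.2727  0.0907] tip in hole frame mm [  30.3 -126.9  -41.2] angle to N 40.2 origin in hole [  61.5 -164.    16.1]
n 122 tilt 30.2 side -2.7 shift mm [ 1.8 -0.6] rms 0.0019
tip [ 0.546  -0.2711  0.0914] tip in hole frame mm [  31.2 -125.3  -40.9] angle to N 38.8 origin in hole [  59.3 -162.9   17.6]
```

Call:
{"fn": "drive_tool", "kwargs": {"rows": [[[0, 0, -2.5, 0], [0, 0, -2.5, 0], [0, 0, -2.5, 0], [0, 0, 0, 0.139], [0, 0, 0, 0.139], [0, 0, 0, 0.139], [0, 0, 0, 0.139], [0, 0, 0, 0.139]]]}}

```text
t: 26.5
eef_pos: [0.5379, -0.3244, 0.2512]
orientation: [-2.896, -1.217, 0.002]
force: [0.0, 0.2, -1.9]
grip_width: 0.0356
gripper_force: 30.0
```

Call:
{"fn": "drive_tool", "kwargs": {"rows": [[[0, 0, 0, 0.139], [0, 0, 0, 0.139], [0, 0, 0, 0.139], [0, 0, 0, 0.139], [0, 0, 0, 0.139], [0, 0, 0, 0.139], [0, 0, 0, 0], [0, 0, 0, 0]]]}}

```text
t: 27.3
eef_pos: [0.5381, -0.3244, 0.2513]
orientation: [3.141, -0.045, -0.001]
force: [0.5, 0.1, -1.0]
grip_width: 0.0356
gripper_force: 30.0
```

```bash
python3 - <<'E'
from h import *
s=grab('scene','s15'); t=grab('top','t15'); to(.539,-.3195,.129)
for th in(30,35):drift_fit(s,th,gz=.029,rng=(-.07,.03),L=.075,prof=bprof)
u,v=np.mgrid[0:384,0:512]
for nm,f,(u0,v0),r in(('s',s,(231,213.7),10),('t',t,(288,178),10)):
    c=f['color'].astype(int); sat=c.max(2)-c.min(2); m=((abs(u-u0)<r)&(abs(v-v0)<r)&(sat<60)&(c.max(2)>100)).astype(np.uint8)
    n,lab,st,ce=cv2.connectedComponentsWithStats(m,connectivity=8)
    a=f['T'][:3,3]
    for i in range(1,n):
        if st[i,4]<8: continue
        x,y,w,h=st[i,:4]; uc,vc=x+(w-1)/2,y+(h-1)/2; d=P(f,uc,vc,1.)-a; p=a+d*((H-a)@N)/(d@N)
        print(nm,st[i],(uc,vc),p.round(4),((p-H)@np.stack([XL,YL,N],1)*1e3).round(1))
f=s;a=f['T'][:3,3];d=P(f,90+494/3.5-.4,150+223/3.5-.4,1.)-a; p=a+d*((H-a)@N)/(d@N); print('by eye',p.round(4),((p-H)@np.stack([XL,YL,N],1)*1e3).round(1))
E
```

```text
t 27.40 pos [ 0.5382 -0.3245  0.2514] yaw -0.0298 d_tool cm [ 0.07 -0.5  12.24] F [ 0.6  0.1 -2.9] w 0.0357 gf 30.0 j [-0.54  0.34  1.6  -0.    1.2   1.06]
n 471 tilt 30.5 side 0.0 shift mm [ 1.8 -0.5] rms 0.0021
tip [ 0.5928 -0.3256  0.1668] tip in hole frame mm [ 1.109e+02 -1.782e+02 -1.000e-01] angle to N 0.4 origin in hole [ 110.5 -178.4   74.9]
n 475 tilt 33.3 side 0.0 shift mm [-0.4 -0.4] rms 0.0017
tip [ 0.595  -0.3258  0.1695] tip in hole frame mm [ 114.2 -178.4    1.2] angle to N 3.2 origin in hole [ 110.  -178.6   76.1]
s [215 230   6   7  14] (np.float64(217.5), np.float64(233.0)) [ 0.5628 -0.1956  0.1468] [ 71.3 -49.3  -0. ]
t [169 279  19  19 361] (np.float64(178.0), np.float64(288.0)) [ 0.1716  0.2323 -0.0887] [-397.3  365.5    0. ]
by eye [ 0.5041 -0.1385  0.1116] [ 1.3  5.8 -0. ]
```

```bash
python3 - <<'E'
from h import *
v,u=np.mgrid[0:384,0:512]
for nm,tag,(u0,v0),r in(('s','s15',(231,213.7),10),('s9','s9',(231,213.7),10),('t','t15',(288,178),10)):
    f=load(tag)
    c=f['color'].astype(int); sat=c.max(2)-c.min(2); m=((abs(u-u0)<r)&(abs(v-v0)<r)&(sat<60)&(c.max(2)>110)).astype(np.uint8)
    n,lab,st,ce=cv2.connectedComponentsWithStats(m,connectivity=8)
    a=f['T'][:3,3]
    for i in range(1,n):
        if st[i,4]<5: continue
        x,y,w,h=st[i,:4]; uc,vc=x+(w-1)/2,y+(h-1)/2; d=P(f,uc,vc,1.)-a; p=a+d*((H-a)@N)/(d@N)
        print(nm,st[i],(uc,vc),p.round(4),((p-H)@np.stack([XL,YL,N],1)*1e3).round(1))
E
```

```text
s [225 210  13   8  46] (np.float64(231.0), np.float64(213.5)) [ 0.5053 -0.1383  0.1123] [ 2.7  6.1 -0. ]
s9 [225 211  12   6  38] (np.float64(230.5), np.float64(213.5)) [ 0.5045 -0.1393  0.1119] [ 1.7  5.  -0. ]
t [283 174  10  10  59] (np.float64(287.5), np.float64(178.5)) [ 0.5057 -0.1381  0.1126] [ 3.1  6.3 -0. ]
```

Call:
{"fn": "drive_tool", "kwargs": {"rows": [[[-2, -4.2, 0, 0], [-2.6, -4.2, 0, 0], [-2.6, -4.2, 0, 0], [-2.6, -4.2, 0, 0], [-0.6, -1.6, 0, 0], [0, 0, 2, 0], [0, 0, 1.9, 0.005], [0, 0, 0, 0]]]}}

```text
t: 28.2
eef_pos: [0.4396, -0.1369, 0.211]
orientation: [-3.141, 0.057, 0.005]
force: [-0.2, 0.9, -1.1]
grip_width: 0.0359
gripper_force: 30.0
```

```bash
cat >> h.py <<'E'
def tipmeas(f,a,o,L):
    pass
E
python3 - <<'E'
from h import *
s=grab('scene','s16'); to(.539,-.3195,.129)
H2=np.array([.5051,-.1386,.1122])
for th in(30,34):
    for rng in((-.07,.03),(-.068,-.003)):
        a,o=drift_fit(s,th,gz=.029,rng=rng,L=.075,prof=bprof); print('   rel H2',((o-.075*a-H2)@np.stack([XL,YL,N],1)*1e3).round(1),'orig',((o-H2)@np.stack([XL,YL,N],1)*1e3).round(1))
E
```

```text
t 28.25 pos [ 0.4403 -0.1373  0.2121] yaw -0.0367 d_tool cm [10.55 17.85  8.29] F [ 0.2 -0.9 -2.7] w 0.0359 gf 30.0 j [-0.31  0.12  1.99 -0.    1.04  1.3 ]
n 366 tilt 30.5 side 0.0 shift mm [ 0.8 -0.7] rms 0.0023
tip [ 0.4936 -0.1385  0.1274] tip in hole frame mm [ 0.1  5.5 18.9] angle to N 0.2 origin in hole [-0.2  5.5 93.9]
   rel H2 [-2.3 -0.3 18.9] orig [-2.6 -0.3 93.9]
n 150 tilt 34.3 side -0.3 shift mm [-3.1 -1.4] rms 0.0012
tip [ 0.4957 -0.1384  0.1312] tip in hole frame mm [ 3.8  5.6 21.1] angle to N 4.1 origin in hole [-1.6  6.1 95.9]
   rel H2 [ 1.4 -0.2 21.1] orig [-4.   0.3 95.9]
n 364 tilt 33.3 side 0.3 shift mm [-1.6 -0.6] rms 0.0018
tip [ 0.4957 -0.1382  0.1301] tip in hole frame mm [ 3.3  5.9 20.2] angle to N 3.1 origin in hole [-0.8  5.6 95.1]
   rel H2 [ 0.9  0.1 20.2] orig [-3.2 -0.2 95.1]
n 150 tilt 34.3 side -0.3 shift mm [-3.1 -1.4] rms 0.0012
tip [ 0.4957 -0.1384  0.1312] tip in hole frame mm [ 3.8  5.6 21.1] angle to N 4.1 origin in hole [-1.6  6.1 95.9]
   rel H2 [ 1.4 -0.2 21.1] orig [-4.   0.3 95.9]
```

Call:
{"fn": "drive_tool", "kwargs": {"rows": [[[0.26, 0, 0.65, 0], [0.35, 0, 0.6, 0], [0.25, 0, 0.43, 0], [0.2, 0, 0.35, 0], [0.2, 0, 0.35, 0], [0, 0, 0, 0], [0, 0, 0, 0], [0, 0, 0, 0]]]}}

```text
t: 29.05
eef_pos: [0.4532, -0.1378, 0.189]
orientation: [3.141, -0.06, 0.0]
force: [0.0, -0.7, -2.4]
grip_width: 0.0354
gripper_force: 30.0
```

```bash
python3 - <<'E'
from h import *
s=grab('scene','s17'); stt()
H2=np.array([.5051,-.1386,.1122])
a,o=drift_fit(s,34,gz=.029,rng=(-.058,-.003),L=.075,prof=bprof); print('   rel H2',((o-.075*a-H2)@np.stack([XL,YL,N],1)*1e3).round(1),'orig',((o-H2)@np.stack([XL,YL,N],1)*1e3).round(1))
E
```

```text
t 29.10 [ 0.4532 -0.1378  0.189 ] F [ 0.6 -0.3 -2.2] T [-0.01  0.05  0.04] w 0.0359
n 123 tilt 33.4 side 1.5 shift mm [-0.5  1.1] rms 0.0014
tip [ 0.51   -0.1383  0.1072] tip in hole frame mm [ 4.1  6.2 -6.8] angle to N 3.6 origin in hole [-0.2  4.4 68.1]
   rel H2 [ 1.7  0.4 -6.8] orig [-2.6 -1.4 68.1]
```

Call:
{"fn": "drive_tool", "kwargs": {"rows": [[[0.17, 0, 0.25, 0], [0.17, 0, 0.25, 0], [0.17, 0, 0.25, 0], [0.17, 0, 0.25, 0], [0.17, 0, 0.25, 0], [0, 0, 0, 0], [0, 0, 0, 0], [0, 0, 0, 0]]]}}

```text
t: 29.9
eef_pos: [0.4616, -0.138, 0.1763]
orientation: [-3.141, 0.06, 0.0]
force: [-0.6, 0.6, -2.9]
grip_width: 0.0358
gripper_force: 30.0
```

```bash
python3 - <<'E'
from h import *
s=grab('scene','s18'); stt()
H2=np.array([.5051,-.1386,.1122])
a,o=drift_fit(s,33,gz=.029,rng=(-.045,-.003),L=.075,prof=bprof); print('   rel H2',((o-.075*a-H2)@np.stack([XL,YL,N],1)*1e3).round(1),'orig',((o-H2)@np.stack([XL,YL,N],1)*1e3).round(1))
E
```

```text
t 29.95 [ 0.4616 -0.138   0.1763] F [-0.  -0.2 -2.7] T [0.08 0.16 0.03] w 0.0356
n 93 tilt 32.3 side 1.2 shift mm [0.5 0.4] rms 0.0012
tip [ 0.5177 -0.1383  0.0934] tip in hole frame mm [  3.9   6.5 -22.6] angle to N 2.5 origin in hole [ 1.   5.  52.4]
   rel H2 [  1.4   0.8 -22.5] orig [-1.4 -0.7 52.4]
```

Call:
{"fn": "drive_tool", "kwargs": {"rows": [[[0.16, 0, 0.24, 0], [0.16, 0, 0.24, 0], [0.15, 0, 0.26, 0], [0.15, 0, 0.26, 0], [0, 0, 0, 0], [0, 0, 0, 0], [0, 0, 0, 0], [0, 0, 0, 0]]]}}

```text
t: 30.75
eef_pos: [0.4679, -0.1383, 0.1663]
orientation: [-3.141, 0.06, -0.0]
force: [-0.7, 1.3, -3.9]
grip_width: 0.0356
gripper_force: 30.0
```

```bash
python3 - <<'E'
from h import *
stt()
E
```

```text
t 30.75 [ 0.4679 -0.1383  0.1663] F [-0.7  1.3 -3.9] T [0.18 0.23 0.05] w 0.0356
```

Low forces, entering the stile. Continuing.

Call:
{"fn": "drive_tool", "kwargs": {"rows": [[[0.15, 0, 0.26, 0], [0.15, 0, 0.26, 0], [0.15, 0, 0.26, 0], [0.15, 0, 0.26, 0], [0.15, 0, 0.26, 0], [0, 0, 0, 0], [0, 0, 0, 0], [0, 0, 0, 0]]]}}

```text
t: 31.55
eef_pos: [0.4754, -0.1386, 0.1533]
orientation: [-3.141, 0.06, -0.0]
force: [0.4, 0.1, -3.6]
grip_width: 0.0355
gripper_force: 30.0
```

```bash
python3 - <<'E'
from h import *
s=grab('scene','s19'); stt()
H2=np.array([.5051,-.1386,.1122])
a,o=drift_fit(s,31,gz=.029,rng=(-.02,.03),L=.075,prof=bprof); print('orig',((o-H2)@np.stack([XL,YL,N],1)*1e3).round(1))
E
```

```text
t 31.60 [ 0.4754 -0.1386  0.1534] F [ 0.5  1.2 -3.8] T [ 0.26  0.1  -0.01] w 0.0356
n 215 tilt 31.1 side 0.0 shift mm [ 0.7 -0.5] rms 0.0021
tip [ 0.5299 -0.1402  0.0693] tip in hole frame mm [  2.4   5.1 -49.5] angle to N 1.0 origin in hole [ 1.1  5.2 25.4]
orig [-1.4 -0.6 25.5]
```

Call:
{"fn": "drive_tool", "kwargs": {"rows": [[[0.16, 0, 0.25, 0], [0.15, 0, 0.26, 0], [0.15, 0, 0.26, 0], [0.15, 0, 0.26, 0], [0.15, 0, 0.26, 0], [0.1, 0, 0.17, 0], [0, 0, 0, 0], [0, 0, 0, 0]]]}}

```text
t: 32.4
eef_pos: [0.4843, -0.1388, 0.1385]
orientation: [-3.141, 0.06, -0.001]
force: [2.7, 2.5, -4.2]
grip_width: 0.0357
gripper_force: 30.0
```

```bash
python3 - <<'E'
from h import *
s=grab('scene','s20'); stt()
H2=np.array([.5051,-.1386,.1122])
a,o=drift_fit(s,31,gz=.029,rng=(0,.03),L=.075,prof=bprof); print('orig',((o-H2)@np.stack([XL,YL,N],1)*1e3).round(1))
E
```

```text
t 32.45 [ 0.4843 -0.1388  0.1386] F [ 3.   3.  -5.2] T [ 0.87 -0.42  0.13] w 0.0358
n 176 tilt 31.2 side -0.0 shift mm [-0.1 -0.8] rms 0.002
tip [ 0.5381 -0.1401  0.0546] tip in hole frame mm [  2.1   5.5 -66.4] angle to N 1.1 origin in hole [0.7 5.6 8.6]
orig [-1.7 -0.2  8.6]
```

Call:
{"fn": "drive_tool", "kwargs": {"rows": [[[0.14, -0.06, 0.15, 0], [0.1, 0, 0.17, 0], [0.1, 0, 0.17, 0], [0.05, 0, 0.09, 0], [0, 0, 0, 0], [0, 0, 0, 0], [0, 0, 0, 0], [0, 0, 0, 0]]]}}

```text
t: 33.25
eef_pos: [0.488, -0.1386, 0.1329]
orientation: [3.141, -0.06, 0.0]
force: [1.3, 0.3, -1.9]
grip_width: 0.0357
gripper_force: 30.0
```

```bash
python3 - <<'E'
from h import *
stt()
E
```

```text
t 33.25 [ 0.488  -0.1386  0.1329] F [ 1.3  0.3 -1.9] T [ 0.09 -0.2   0.02] w 0.0357
```

Call:
{"fn": "drive_tool", "kwargs": {"rows": [[[0.05, 0, 0.09, 0], [0.05, 0, 0.09, 0], [0.05, 0, 0.09, 0], [0, 0, 0, 0], [0, 0, 0, 0], [0, 0, 0, 0], [0, 0, 0, 0], [0, 0, 0, 0]]]}}

```text
t: 34.05
eef_pos: [0.4895, -0.1387, 0.1305]
orientation: [3.141, -0.06, 0.0]
force: [-1.0, -1.2, 5.3]
grip_width: 0.0358
gripper_force: 30.0
```

```bash
python3 - <<'E'
from h import *
s=grab('scene','s21'); stt()
H2=np.array([.5051,-.1386,.1122])
a,o=drift_fit(s,31,gz=.029,rng=(0,.03),L=.075,prof=bprof); print('orig',((o-H2)@np.stack([XL,YL,N],1)*1e3).round(1))
E
```

```text
t 34.10 [ 0.4895 -0.1387  0.1305] F [-1.7 -0.5  5. ] T [-0.16  0.27  0.06] w 0.0361
n 201 tilt 31.1 side 0.0 shift mm [ 0.9 -0.4] rms 0.0026
tip [ 0.5441 -0.1404  0.0464] tip in hole frame mm [  3.2   5.3 -76.5] angle to N 1.0 origin in hole [ 1.9  5.5 -1.5]
orig [-0.5 -0.3 -1.5]
```

Call:
{"fn": "drive_tool", "kwargs": {"rows": [[[0.05, 0, 0.09, 0], [0.05, 0, 0.09, 0], [0.05, 0, 0.09, 0], [0, 0, 0, 0], [0, 0, 0, 0], [0, 0, 0, 0], [0, 0, 0, 0], [0, 0, 0, 0]]]}}

```text
t: 34.9
eef_pos: [0.491, -0.1388, 0.1282]
orientation: [3.141, -0.06, 0.001]
force: [-4.4, -1.8, 10.6]
grip_width: 0.0358
gripper_force: 30.0
```

```bash
python3 - <<'E'
from h import *
stt()
E
```

```text
t 34.90 [ 0.491  -0.1388  0.1282] F [-4.4 -1.8 10.6] T [-0.11  0.6   0.07] w 0.0358
```

The bolt is seated against a steady axial load. I'll release and clear.

Call:
{"fn": "drive_tool", "kwargs": {"rows": [[[0, 0, 0, 0], [0, 0, 0, 0], [0, 0, 0, 0], [0, 0, 0, 0], [0, 0, 0, 0], [0, 0, 0, 0], [-1, 0, -2, 0], [-1.5, 0, -3, 0]]], "hand": 0.6}}

```text
t: 35.7
eef_pos: [0.465, -0.1373, 0.1766]
orientation: [-3.14, 0.06, 0.005]
force: [0.6, 0.1, 0.0]
grip_width: 0.0735
gripper_force: 0.0
```

Call:
{"fn": "drive_tool", "kwargs": {"rows": [[[-2, 0, -4, 0], [-2, 0, -4, 0], [-3, 0, -3, 0], [-3, 0, 0, 0], [0, 0, 0, 0], [0, 0, 0, 0], [0, 0, 0, 0], [0, 0, 0, 0]]]}}

```text
t: 36.5
eef_pos: [0.3666, -0.1338, 0.287]
orientation: [-3.141, 0.06, 0.001]
force: [0.5, -0.4, 0.7]
grip_width: 0.0736
gripper_force: 0.0
```

```bash
python3 - <<'E'
from h import *
from scipy.optimize import least_squares
s=grab('scene','s22'); t=grab('top','t22'); stt()
H2=np.array([.5051,-.1386,.1122]); B=np.stack([XL,YL,N],1)
for f in(s,t):
    C=cloud(f); q=(C-H2)@B; ok=f['depth']>0
    m=ok&(np.hypot(q[...,0],q[...,1])<.03)&(q[...,2]>.012)&(q[...,2]<.06); w=q[m]
    top=w[w[:,2]>.032]; print('knob n',len(w),'Nmax',w[:,2].max().round(4),'top median N',np.median(top[:,2]).round(4),'top xy',top.mean(0).round(4))
    cc=(top[:,0].min()+top[:,0].max())/2
    pl=q[ok&(abs(q[...,0])<.03)&(q[...,1]>.03)&(q[...,1]<.2)&(abs(q[...,2])<.01)]; print('ledge face N',np.median(pl[:,2]).round(4))
    A=np.c_[top[:,:2],np.ones(len(top))]; k=np.abs(top[:,2]-np.median(top[:,2]))<.003; g=np.linalg.lstsq(A[k],top[k,2],rcond=None)[0]; print('top face slope deg',np.degrees(g[:2]).round(1))
    # fitted knob for comparison
    m=ok&(abs(q[...,0])<.05)&(abs(q[...,1]-.28)<.03)&(q[...,2]>.032)&(q[...,2]<.06); print('fitted knob top N',np.median(q[m][:,2]).round(4))
    d=C[ok&(abs(C[...,0]-.474)<.03)&(abs(C[...,1]+.3155)<.03)&(C[...,2]>.115)&(C[...,2]<.21)]
    if len(d): print('drift',len(d),d[:,2].max().round(4),d[d[:,2]>.182].mean(0).round(4))
E
```

```text
t 36.60 [ 0.3664 -0.1338  0.287 ] F [ 0.3 -0.5 -0. ] T [ 0.   -0.03 -0.02] w 0.0736
knob n 199 Nmax 0.0384 top median N 0.0358 top xy [ 0.0031 -0.0017  0.0355]
ledge face N 0.0011
top face slope deg [-1.3  0.4]
fitted knob top N 0.0393
drift 258 0.189 [ 0.4753 -0.3157  0.1855]
knob n 9 Nmax 0.0411 top median N 0.0394 top xy [0.0052 0.002  0.038 ]
ledge face N 0.0017
top face slope deg [10.7 45. ]
fitted knob top N 0.0407
drift 37 0.1921 [ 0.4742 -0.3191  0.1874]
```

```bash
python3 -c "
from rig import manip
print(manip.hand_in())"
```

```text
the job is handed in; nothing more can be done
None
```

I handed the job in at about 37 s of the 72 s allowed: the drift lined up the holes and is back upright in its block hole, and the knob bolt is seated home on the ledge. The final camera depth check agreed, and I saw no sign of the scraper or other bench items being touched. The hand-in call did not return a verdict.

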